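Pack out a specimen in the vice and hold the wedge tight

ROBOT

A 6-joint arm with a two-finger parallel gripper is mounted at the origin on the work surface. World frame = base frame: x ahead of the robot, y to its left, z up, the work surface at z = 0. Lengths are in m, angles in rad, forces in N, time in s.
With the tool pointing down it reaches from about 0.35 to 0.85 m from the base axis. Payload 8.1 kg.
Tool frame: the origin (TCP) lies midway between the tips of the shut fingers; the grasp point (between the pads) lies robot.grasp_offset behind it (robot.grasp_offset is the distance from the TCP to the grasp point, in m); z points along the fingers, y is the direction in which the jaws open and shut (so a half turn about z gives the same grasp; the last joint's range is limited). The gripper opens to 93 mm and grips with 3 to 60 N. Pads are 15 mm wide; open, the fingers measure 128 mm over their backs; the gripper's body (75 mm by 188 mm) begins 65 mm behind the grasp point.
Start: joints at [-1.39, 0.13, 1.488, -0, 1.523, -0.085], TCP at [0.158, -0.579, 0.219] pointing down, gripper open.
Joint ranges: [-2.96, 2.96], [-0.89, 2.26], [0.02, 2.5], [-1.34, 4.48], [0, 2.73], [-2.66, 2.66]. Speed limits (rad/s): [2.39, 2.39, 2.79, 3.14, 3.14, 3.14].

INTERFACE

Orientations are given as a rotation vector (axis times angle).
In Python, from plant import robot gives the robot as it stands.
- The arm moves only by the shell command python3 -m handwheel 'ROWS' [OPENING] [FORCE]. ROWS is text: rows parted by semicolons, each of 6 numbers parted by spaces: the shift along the world's x, y, z each as a share of 0.3 m, from -1 to 1, then the turn, a rotation vector about the world's x, y, z each as a share of 45 degrees, from -1 to 1. A call has 1 to 5 rows; each row is the pose to reach, as a shift and turn from the pose commanded when the call began; what a row does not reach only later rows make up. A row lasts 1/10 s, in which the tool goes at most 50 mm and 8.59 degrees, less where a joint would pass 70% of its speed; a pose out of reach is approached as far as the arm can. A call with a number of a shift or a turn outside -1 to 1 is refused whole. A call with a gripper value outside its range is refused whole. OPENING is the closure, from -1 (fully open) to 1 (shut), set as the call begins (- or left out, the last holds). The fingers move at their own pace and stop on an object; FORCE is the grip in N (left out, the last holds). Time passes only in rows, so rows that repeat a pose let the fingers close. It gives the time, the measured TCP pose, the force and the opening at its end, in the units of the state.
- robot.read_state(): the state, without advancing time (a new reading comes with each control period).
- robot.read_camera(name): name is "scene" or "top" or "wrist"; returns (picture, depth): 480x640x3 uint8, red, green, blue; 480x640 float32, m along the optical axis (not along the pixel's ray), 0 where there is no reading.
- robot.camera_model(name): a dict with "camera_matrix" (3x3 intrinsics, pixels), "dist" ([k1, k2, p1, p2, k3] as OpenCV has them; the pictures are not rectified), "pose" (4x4, takes a point from camera to world coordinates); the wrist camera has in their place "tool_from_camera" (4x4, takes a point from camera to tool coordinates, whose origin is the TCP and whose axes are the flange's). Camera axes: x right, y down, z forward; pixel columns grow to the right and rows downward; lengths in m; the calibration is good to about 2 mm. A picture is of the moment at which its call begins: read the wrist's pose just before it. camera_model takes no time and is no camera call.
- robot.close_job(): hands the job in, once; it reports no verdict.
Trained networks look in the newest picture that a camera, given by its name, has taken for a name from the list of things; names that differ only in an ending like _2 or _b are one class to them, and where a whole thing is asked for, a point or a joint stands for the part that bears it (a point fixed in the world has none). Each returns a list of dicts, best first, with "conf" (0 to 1); they miss things now and then, are a little off and sometimes report something else, mostly with a low value. They report only what shows in the picture. A call takes as long as a camera call. They do not tell look-alikes from the thing itself.
- robot.look_for(camera, query): "rect" ([centre column, centre row, width, height] in pixels, round what is visible of it).
- robot.silhouettes(camera, query): "pixels" (480x640 bool, what is visible of it) and "rect" ([centre column, centre row, width, height] in pixels, round what is visible of it).
- robot.tip_of(camera, query): "at" ([row, column] in pixels: a listed point, or the origin of a listed thing).
The state is a dict: "t": time; "q": joint angles; "dq": joint speeds; "joint_torque": joint torques, N m; "tool_pos": TCP position; "orientation": TCP orientation; "force": force on the tool from outside, world axes, zero at the start; "wrist_torque": the same for the moment, N m; "opening": finger opening in m.
Only numpy, scipy, OpenCV 4.12 (cv2) and the standard library are available. Lean on these libraries where they do the work, as an engineer would, in place of code of your own. Each camera call takes 0.05 s, during which the arm holds its last target.

TASK

Stand as many aluminium spacers side by side in the gap between the resin specimen and the locked jaw of the vice as are needed (one to three), each fully down on the vice floor, so that the steel wedge will jam in what is left before its thin end reaches the floor. Then take the wedge from its stand, push it straight down between the last spacer and the jaw, slope towards the jaw, until you feel it tighten the whole stack against the specimen, and finish while still gripping the wedge and pressing it firmly down. Leave the dishes and the jar alone, and keep unused spacers well clear of the vice.

Things in the scene. Friction and masses are not known exactly. Their poses are not given: they have to be found in the camera images.
- vice: (all sizes in mm) grey steel specimen vice fixed to the bench. Origin: centre of its underside; z up. Its x runs along the vice from the fixed jaw to the screw-set jaw. Base plate 200 (x) x 80 (y) x 12 high, floor 12 above the bench; sides (y) open. Fixed jaw: inner face at x = -70, 60 wide in y, top 60 above the bench. At the +x end a screw block and a knob (to x = 118), lower than the jaws.
- jaw: dark steel screw-set jaw, locked where it is (yields to no push under 100 N); its place in the vice differs from job to job, leaving a gap of 27 to 62 mm to the specimen. 60 wide in y, 23 thick in x; the upright inner face ends in a round bar of 2 mm radius along its top edge. Origin: middle of the inner face, at the vice floor; axes as the vice's.
- jaw_edge (a point): middle of the top of the jaw's inner face, 48 above the vice floor (60 above the bench); axes as the vice's.
- vice_floor (a point): point on the vice floor where the gap begins: at the specimen's free face when the specimen stands against the fixed jaw (vice x = -30, y = 0), 12 above the bench; axes as the vice's.
- specimen_mid (a point): centre of the specimen, a white resin block 40 (x) x 44 (y) x 46 high with a round metal inlay in its top, 100 g, loose on the vice floor, within 1 mm of the fixed jaw. Axes as the vice's.
- specimen: the same specimen, origin at the centre of its underside.
- wedge_mid (a point): (sizes in mm) loose steel wedge, about 150 g, 86 tall with its tab, starting thin end down in its stand. This point is 43 above its thin underside (half-way up), on the tab's centre line; z is up. Its tab, 10 (x) x 16 (y) x 34 high, is centred on the wedge's top, from 9 to 43 above this point.
- wedge: the same wedge, origin 43 below wedge_mid. Its body is 52 high, 40 wide (y): an upright flat face at x = -14; the opposite face leans out to +x going up: thickness 5 at the underside, growing 0.45 mm per mm of height to 28 at the top. The upright face belongs against the spacers, the slope against the jaw's round top edge. It jams well, clear of the floor, in 9 to 24 of room.
- stand: black plastic stand fixed to the bench that holds the wedge: base 80 x 60 x 6 with two low walls up to 36 above the bench. The wedge lifts straight up out of it. Origin: centre of its underside.
- spacer1_mid (a point): (sizes in mm) loose aluminium spacer, standing upright: a plate 14 (its x) x 44 (its y) x 48 high with a tab 7 (x) x 16 (y) x 34 high centred on its top, 82 overall, 80 g. It is the same either way round. This point is on its centre line 40 above its underside (the tab is 8 to 42 above this point); z is up. 
- spacer1: the same spacer, origin at the centre of its underside.
- spacer2_mid (a point): (sizes in mm) loose aluminium spacer, standing upright: a plate 14 (its x) x 44 (its y) x 48 high with a tab 7 (x) x 16 (y) x 34 high centred on its top, 82 overall, 80 g. It is the same either way round. This point is on its centre line 40 above its underside (the tab is 8 to 42 above this point); z is up. 
- spacer2: the same spacer, origin at the centre of its underside.
- spacer3_mid (a point): (sizes in mm) loose aluminium spacer, standing upright: a plate 14 (its x) x 44 (its y) x 48 high with a tab 7 (x) x 16 (y) x 34 high centred on its top, 82 overall, 80 g. It is the same either way round. This point is on its centre line 40 above its underside (the tab is 8 to 42 above this point); z is up. 
- spacer3: the same spacer, origin at the centre of its underside.
- dish_a: closed clear dish, 92 across, 16 high, bystander. Origin: centre of its underside.
- dish_b: closed clear dish, 92 across, 16 high, bystander. Origin: centre of its underside.
- flask: amber jar, 56 across, 100 high, bystander. Origin: centre of its underside.
Not all that is in view belongs to the job. Leave any green look-alike of the spacer3 alone. Several things have the shape of the vice; the one meant has the colours described above.

How it is judged:
By the outcome, as a careful person would: the job done as asked, in the order asked, and still so for the second after the job is handed in, while the arm keeps its last pose, push and grip.
It also fails if it takes over 72 s, if anything falls off the work surface, if the arm or the gripper's body presses on something with over 40 N, if the wrist force passes 120 N, or if a joint passes its speed limit or range.

## Working session

There is one attempt and no reset: what is moved stays moved. The work goes in short steps, Python scripts to look and compute and a shell command to move; the robot and the scene stay as the last step left them, time stands still between calls to the robot, and variables do not carry over. Pictures are saved under pics/ and viewed, and the job is handed in when it is done.

```bash
ls; mkdir -p pics
python3 - <<'E'
from plant import robot
import cv2,numpy as np
print(robot.read_state()); print(robot.grasp_offset)
for n in("scene","top"):
    p,d=robot.read_camera(n); cv2.imwrite(f"pics/{n}0.png",p[:,:,::-1]); np.save(f"pics/{n}0.npy",d)
    m=robot.camera_model(n); print(n,m)
print(robot.camera_model("wrist"))
E
```

```text
pics
{'t': 0.0, 'q': array([-1.39039923e+00,  1.31137698e-01,  1.48922502e+00, -1.69098576e-05,
        1.52299872e+00, -8.54089741e-02]), 'dq': array([-0.0013187 ,  0.00058116,  0.00037025,  0.00041023, -0.00081739,
        0.00118073]), 'joint_torque': array([ 1.69425439e-04, -5.59841573e+01, -4.91759777e+01,  7.70305004e-02,
        3.56613554e-02, -1.34834236e-04]), 'tool_pos': array([ 0.1575243 , -0.57838769,  0.21763126]), 'orientation': array([-3.11213756e+00, -4.16066401e-01,  1.58319687e-04]), 'force': array([ 0.38402132, -0.47841178,  0.75415385]), 'wrist_torque': array([-0.01420272, -0.00133613,  0.04156792]), 'opening': 0.09279093184246517}
0.0188
scene {'camera_matrix': array([[573.14337737,   0.        , 336.73298835],
       [  0.        , 573.14337737, 247.57444333],
       [  0.        ,   0.        ,   1.        ]]), 'dist': array([-0.11485447,  0.        ,  0.        ,  0.        ,  0.        ]), 'pose': array([[-0.77850428,  0.32824805, -0.53496197,  1.05375789],
       [ 0.62762874,  0.40219652, -0.66657342,  0.63417018],
       [-0.00364159, -0.85468777, -0.5191
[... 512 characters left out ...]
85332,  1.1651591 ],
       [ 0.        ,  0.        ,  0.        ,  1.        ]])}
{'camera_matrix': array([[399.29375941,   0.        , 323.14665933],
       [  0.        , 399.29375941, 239.29048282],
       [  0.        ,   0.        ,   1.        ]]), 'dist': array([-0.00660334,  0.        ,  0.        ,  0.        ,  0.        ]), 'tool_from_camera': array([[-9.49242715e-04, -9.55750422e-01, -2.94177207e-01,
         8.17823334e-02],
       [ 9.99999546e-01, -9.32292385e-04, -1.97851641e-04,
         6.42500856e-05],
       [-8.51623803e-05, -2.94177261e-01,  9.55750873e-01,
        -1.65883504e-01],
       [ 0.00000000e+00,  0.00000000e+00,  0.00000000e+00,
         1.00000000e+00]])}
```

View pics/scene0.png

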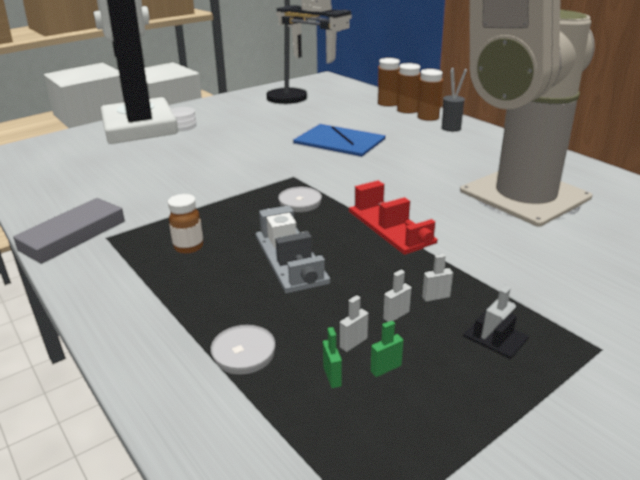

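View pics/top0.png

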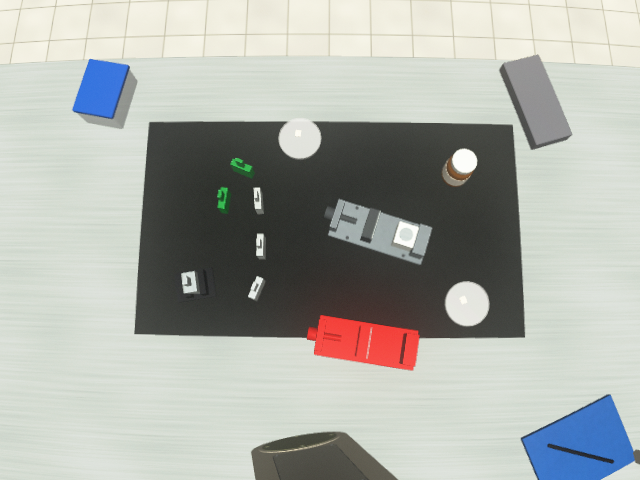

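```bash
cat > h.py <<'E'
from plant import robot
import cv2,numpy as np
from scipy.spatial.transform import Rotation as R
def pose(cam,st=None):
    m=robot.camera_model(cam)
    if cam!="wrist": return m["camera_matrix"],m["dist"],m["pose"]
    T=np.eye(4);T[:3,:3]=R.from_rotvec(st["orientation"]).as_matrix();T[:3,3]=st["tool_pos"]
    return m["camera_matrix"],m["dist"],T@m["tool_from_camera"]
def rays(px,K,D):
    px=np.asarray(px,float).reshape(-1,1,2)
    u=cv2.undistortPoints(px,K,D).reshape(-1,2)
    return np.c_[u,np.ones(len(u))]
def at_z(px,z,K,D,P):
    r=rays(px,K,D)@P[:3,:3].T; o=P[:3,3]
    return o+r*((z-o[2])/r[:,2])[:,None]
def cloud(d,K,D,P):
    v,u=np.mgrid[0:480,0:640]
    r=rays(np.c_[u.ravel(),v.ravel()],K,D)*d.reshape(-1,1)
    return (r@P[:3,:3].T+P[:3,3]).reshape(480,640,3)
def proj(X,K,D,P):
    X=np.asarray(X,float).reshape(-1,3)
    Q=np.linalg.inv(P)
    r,_=cv2.Rodrigues(Q[:3,:3])
    return cv2.projectPoints(X,r,Q[:3,3],K,D)[0].reshape(-1,2)
E
python3 - <<'E'
from h import *
p,d=robot.read_camera("top")
K,D,P=pose("top")
for q in ["vice","jaw_edge","specimen_mid","wedge_mid","wedge","stand","spacer1_mid","dish_a","flask"]:
    for r in robot.tip_of("top",q):
        a=r["at"]; v,u=int(a[0]),int(a[1])
        z={"vice":0,"jaw_edge":.06,"specimen_mid":.035,"wedge_mid":.049,"wedge":.006,"spacer1_mid":.04}.get(q,0)
        print(q,round(r["conf"],2),np.round(a,1),np.round(at_z([[a[1],a[0]]],z,K,D,P)[0],4))
c=cloud(d,K,D,P)
print(c[240,330],c[100,300],c[300,330]) # table z check
print(c[233,405],c[288,250])
E
```

```text
vice 0.93 [345.4 366.1] [ 0.3357 -0.0832  0.    ]
vice 0.82 [229.8 381. ] [ 0.5722 -0.1151  0.    ]
jaw_edge 0.76 [344.  370.7] [ 0.3386 -0.0875  0.06  ]
jaw_edge 0.61 [226.7 376.2] [ 0.5664 -0.0996  0.06  ]
jaw_edge 0.43 [245.8 261.5] [0.5265 0.1252 0.06  ]
specimen_mid 0.97 [234.1 401.3] [ 0.5567 -0.1524  0.035 ]
wedge_mid 0.78 [280.8 186.1] [0.4569 0.2742 0.049 ]
wedge_mid 0.65 [289.  257.2] [0.4427 0.1326 0.049 ]
wedge 0.65 [290.  194.7] [0.4428 0.2659 0.006 ]
stand 0.87 [285.  191.1] [0.4535 0.2752 0.    ]
stand 0.45 [288.  192.5] [0.4473 0.272  0.    ]
dish_a 0.97 [140.8 300.2] [0.7656 0.0555 0.    ]
dish_a 0.8 [301.6 467.9] [ 0.424  -0.2922  0.    ]
flask 0.74 [175.1 456. ] [ 0.6922 -0.2773  0.    ]
flask 0.22 [238.4 393.8] [ 0.5542 -0.1415  0.    ]
[ 0.55053772 -0.00953021 -0.0036422 ] [0.85957725 0.05752743 0.00165987] [ 0.42640733 -0.01023106 -0.00120255]
[ 0.55477566 -0.15672631  0.05723911] [0.44143642 0.14253101 0.08222004]
```

```bash
python3 -m handwheel '.53 .63 0 0 0 .9;.53 .63 0 0 0 .9;.53 .63 0 0 0 .9;.53 .63 0 0 0 .9;.53 .63 0 0 0 .9'; python3 -m handwheel '.5 .55 -.05 0 0 .5;.5 .55 -.05 0 0 .5;.5 .55 -.05 0 0 .5;.5 .55 -.05 0 0 .5;.5 .55 -.05 0 0 .5'
```

```text
t: 1.1
tool_pos: [0.3177, -0.3882, 0.2189]
orientation: [2.773, 1.476, 0.0]
force: [1.5, -0.9, 0.1]
opening: 0.0927
t: 1.6
tool_pos: [0.4686, -0.2217, 0.2035]
orientation: [-2.435, -1.985, -0.002]
force: [-1.0, -1.5, 0.4]
opening: 0.0932
```

```bash
python3 -m handwheel '.33 .36 0 0 0 0;.33 .36 0 0 0 0;.33 .36 0 0 0 0;.33 .36 0 0 0 0;.33 .36 0 0 0 0'
python3 - <<'E'
from h import *
st=robot.read_state(); p,d=robot.read_camera("wrist"); 
np.savez("pics/w1.npz",p=p,d=d,pos=st["tool_pos"],ori=st["orientation"])
cv2.imwrite("pics/w1.png",p[:,:,::-1]); print(st["tool_pos"],st["q"])
E
```

```text
t: 2.1
tool_pos: [0.5659, -0.116, 0.2033]
orientation: [-2.435, -1.985, 0.001]
force: [0.1, -0.4, -0.8]
opening: 0.0931
[ 0.56592513 -0.11598653  0.20334304] [-2.90674649e-01  7.83023389e-02  1.57183796e+00 -3.39113125e-04
  1.49203996e+00 -8.77130912e-02]
```

View pics/w1.png

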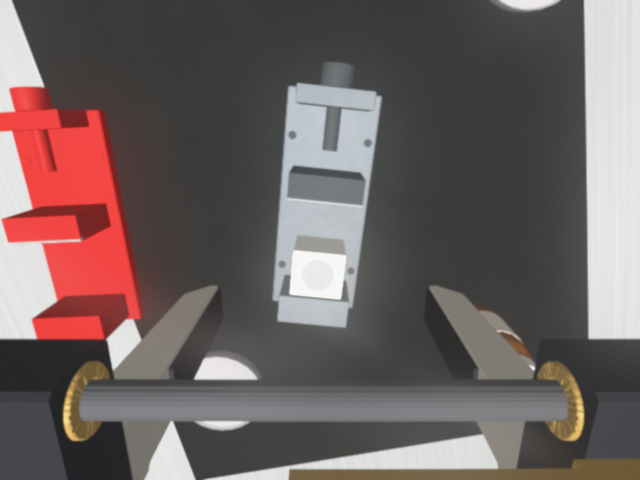

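Run:
```python
from h import *
f=np.load("pics/w1.npz"); st=dict(tool_pos=f["pos"],orientation=f["ori"]); p=f["p"];d=f["d"]
K,D,P=pose("wrist",st); c=cloud(d,K,D,P)
# table check
print("bench",np.median(c[50:150,420:560,2]), "base", np.median(c[215:235,290:350,2]))
z=c[...,2]
m=np.zeros((480,640),bool); m[150:335,270:385]=True
top=m&(z>.052)&(z<.068)
n,lab,s,ct=cv2.connectedComponentsWithStats(top.astype(np.uint8))
for i in range(1,n):
    if s[i,4]<100: continue
    q=c[lab==i]; r=cv2.minAreaRect((q[:,:2]*1000).astype(np.float32))
    print(s[i],np.median(q[:,2]),r, np.round(cv2.boxPoints(r),1).tolist())
base=m.copy(); base[:]=False; base[80:330,265:390]=True
b=base&(z>.007)&(z<.018); q=c[b]; n,lab,s,ct=cv2.connectedComponentsWithStats(b.astype(np.uint8)); i=1+np.argmax(s[1:,4]); q=c[lab==i]; r=cv2.minAreaRect((q[:,:2]*1000).astype(np.float32)); print("base",np.median(q[:,2]),r,cv2.boxPoints(r).tolist())
im=cv2.resize(p[140:340,250:400,::-1],None,fx=4,fy=3*4/3,interpolation=cv2.INTER_CUBIC)
cv2.imwrite("pics/w1z.png",im[:600])
```

```text
bench 0.00031136369054435287 base 0.011939986266506997
[ 287  171   79   37 2238] 0.05985174228039916 ((572.9671020507812, -89.93941497802734), (22.491243362426758, 59.96335220336914), 72.20001983642578) [[541.0, -91.5], [598.0999755859375, -109.80000305175781], [605.0, -88.4000015258789], [547.9000244140625, -70.0999984741211]]
[ 278  248   72   80 4376] 0.0588525246967041 ((547.1245727539062, -171.21908569335938), (66.68109130859375, 60.08331298828125), 72.56990051269531) [[508.5, -194.0], [565.7999877929688, -212.0], [585.7999877929688, -148.39999389648438], [528.4000244140625, -130.39999389648438]]
base 0.011895779314713972 ((566.1173095703125, -111.63016510009766), (199.24110412597656, 80.16482543945312), 72.33056640625) [[497.68853759765625, -194.3849639892578], [574.0714721679688, -218.71697998046875], [634.5460815429688, -28.8753662109375], [558.1631469726562, -4.5433502197265625]]
```

Run:
```python
import cv2
im=cv2.imread("pics/w1.png")[150:340,240:420]
cv2.imwrite("pics/w1z.png",cv2.resize(im,None,fx=3,fy=3,interpolation=cv2.INTER_CUBIC))
```

```text
(no output)
```

View pics/w1z.png

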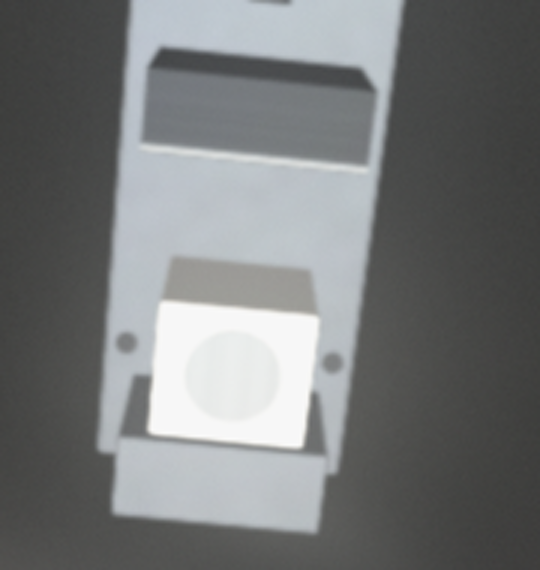

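Run:
```python
from h import *
d=np.load("pics/top0.npy"); p=cv2.imread("pics/top0.png"); K,D,P=pose("top"); c=cloud(d,K,D,P); z=c[...,2]
m=(z>.06)&(z<.11)&(c[...,1]>.05)&(c[...,1]<.4)&(c[...,0]>.35)&(c[...,0]<.75)
n,lab,s,ct=cv2.connectedComponentsWithStats(m.astype(np.uint8))
for i in range(1,n):
    if s[i,4]<8: continue
    q=c[lab==i]; r=cv2.minAreaRect((q[:,:2]*1000).astype(np.float32)); print(s[i],np.round(np.median(q,0),4),np.round(r[0],1),np.round(r[1],1),round(r[2],1),p[lab==i].mean(0).astype(int))
```

```text
[234 158  10   8  51] [0.6942 0.174  0.078 ] [695.9 174.9] [16.5  8.2] 66.2 [ 68 138  52]
[217 190   6  10  48] [0.6253 0.209  0.0787] [626.5 210.2] [ 7.7 15.6] 81.8 [ 66 137  48]
[254 190   5  11  44] [0.6241 0.1374 0.0792] [625.8 138. ] [16.9  5.9] 3.7 [174 182 178]
[256 238   5  10  48] [0.5302 0.13   0.0795] [530.7 130.6] [ 7.2 16.5] 89.3 [179 186 182]
[181 275  10  11  83] [0.4537 0.2656 0.0892] [456.5 267.9] [21.6 11. ] 7.3 [158 163 157]
[250 281   8  10  46] [0.4472 0.1364 0.0797] [447.  136.8] [ 7.3 15.7] 69.1 [187 193 188]
```

```bash
python3 -m handwheel '-.2 .8 0 0 0 -.2;-.2 .8 0 0 0 -.2;-.2 .8 0 0 0 -.2;-.2 .8 0 0 0 -.2;-.2 .8 0 0 0 -.2' -0.2; python3 -m handwheel '-.05 .12 0 0 0 0;-.05 .12 0 0 0 0;-.05 .12 0 0 0 0';python3 - <<'E'
from h import *
st=robot.read_state(); p,d=robot.read_camera("wrist"); 
np.savez("pics/w2.npz",p=p,d=d,pos=st["tool_pos"],ori=st["orientation"])
cv2.imwrite("pics/w2.png",p[:,:,::-1]); print(st["tool_pos"],st["opening"],np.degrees(2*np.arctan2(-st["orientation"][1],-st["orientation"][0])))
K,D,P=pose("wrist",st); c=cloud(d,K,D,P); z=c[...,2]
m=(z>.072)&(z<.13)&(c[...,1]>.05)&(c[...,1]<.4)&(c[...,0]>.35)&(c[...,0]<.75)
m[300:]&=True
n,lab,s,ct=cv2.connectedComponentsWithStats(m.astype(np.uint8))
for i in range(1,n):
    if s[i,4]<30: continue
    q=c[lab==i]; zz=np.percentile(q[:,2],80);q=q[q[:,2]>zz-.006]; r=cv2.minAreaRect((q[:,:2]*1000).astype(np.float32)); print(s[i],np.round(np.median(q,0),4),np.round(r[0],1),np.round(r[1],1),round(r[2],1))
E
```

```text
t: 2.65
tool_pos: [0.5048, 0.123, 0.204]
orientation: [2.587, 1.781, 0.001]
force: [0.9, -0.2, -0.0]
opening: 0.0582
t: 2.95
tool_pos: [0.4905, 0.1583, 0.2039]
orientation: [2.584, 1.785, 0.0]
force: [0.0, -1.0, 0.6]
opening: 0.0561
[0.49048608 0.15825872 0.20388528] 0.05607802387183286 -290.75039024508374
[466  89  29  16 302] [0.6248 0.2091 0.0804] [625.4 209. ] [ 7.  16.7] 83.2
[199  94  34  26 550] [0.4534 0.2669 0.0915] [453.  267.1] [16.3 10.2] 9.7
[577  97  23  25 427] [0.6936 0.1742 0.08  ] [694.3 173.8] [16.2  8.2] 65.8
[489 183  28  19 312] [0.6241 0.1387 0.0804] [624.7 138. ] [16.7  7.4] 5.2
[374 236  23  18 253] [0.5303 0.1307 0.0806] [530.3 129.9] [ 7.5 15.8] 88.9
[270 268  21  13 253] [0.4461 0.1367 0.0806] [445.4 135.8] [ 8.1 15.6] 68.2
```

View pics/w2.png

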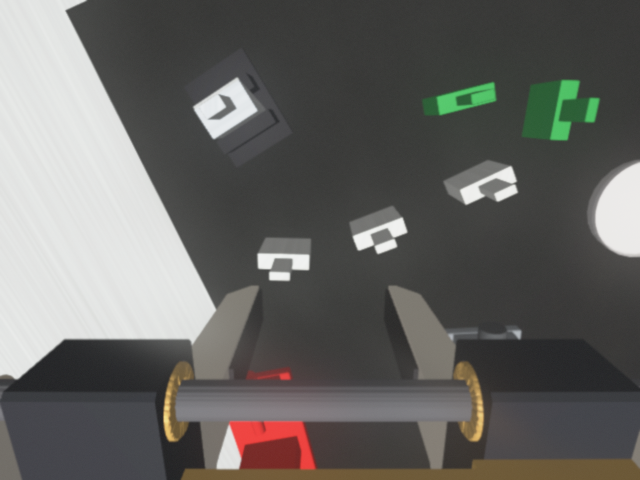

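Run:
```python
from h import *
a=cv2.imread("pics/scene0.png")[275:365,450:550]; b=cv2.imread("pics/w2.png")[40:175,170:305]
a=cv2.resize(a,(400,360),interpolation=cv2.INTER_CUBIC); b=cv2.resize(b,(400,400),interpolation=cv2.INTER_CUBIC)[:360]
cv2.imwrite("pics/wz.png",np.hstack([a,b]))
f=np.load("pics/w2.npz"); st=dict(tool_pos=f["pos"],orientation=f["ori"]); d=f["d"]
K,D,P=pose("wrist",st); c=cloud(d,K,D,P)[40:175,170:305].reshape(-1,3)
u=np.array([np.cos(np.radians(99.7)),np.sin(np.radians(99.7))]); v=np.array([u[1],-u[0]])
r=c[:,:2]-[.453,.2671]; X=r@u*1000;Y=r@v*1000;Z=c[:,2]*1000
K2,D2,P2=pose("scene"); c2=cloud(np.load("pics/scene0.npy"),K2,D2,P2)[275:365,450:550].reshape(-1,3); r2=c2[:,:2]-[.453,.2671]
for nm,X,Y,Z in(("wrist",X,Y,Z),("scene",r2@u*1000,r2@v*1000,c2[:,2]*1000)):
  print(nm)
  for lo,hi in((3,9),(10,20),(20,30),(30,40),(40,55),(55,62),(80,95)):
    m=(Z>lo)&(Z<hi)&(abs(X)<60)&(abs(Y)<60)
    if m.sum()>3: print(lo,hi,m.sum(),np.percentile(X[m],[2,25,50,75,98]).round(1),np.percentile(Y[m],[2,50,98]).round(1))
```

```text
wrist
3 9 3217 [-40.1 -30.6  18.5  30.5  38.6] [-28.9   6.6  29.5]
10 20 93 [-27.3 -27.1 -16.1   4.2  14.6] [-20.3  21.1  25. ]
20 30 113 [-27.3 -27.1 -13.3   4.1  14.8] [-20.3  19.8  25. ]
30 40 1232 [-27.1 -23.6 -19.8 -15.9  14.4] [-23.8   5.   24.7]
40 55 215 [-14.6 -14.4 -13.    2.4  13.1] [-18.9  12.3  19.9]
55 62 1438 [-14.2  -9.8  -5.2   4.7  12.5] [-19.8   5.9  19.5]
80 95 479 [-5.1 -3.6 -0.7  2.2  4.7] [-7.7  0.8  7.8]
scene
3 9 1056 [-52.9 -13.1  20.6  33.9  56.3] [-48.5  16.9  49.7]
10 20 182 [-23.8 -12.8  10.7  17.6  18.4] [-21.2  21.8  28.2]
20 30 209 [-24.2 -12.3   8.3  17.5  18.5] [-21.1  21.3  27.2]
30 40 423 [-24.8 -13.3   8.2  14.5  18.2] [-23.1  14.   26.6]
40 55 130 [-13.3  -7.3  -1.6   4.4  11.5] [17.4 20.  22.4]
55 62 265 [-11.8  -3.5   5.8  10.9  14.5] [-18.5   8.6  21.4]
80 95 112 [-2.2  0.5  3.9  6.4  7.3] [-6.3  5.9 11.1]
```

View pics/wz.png

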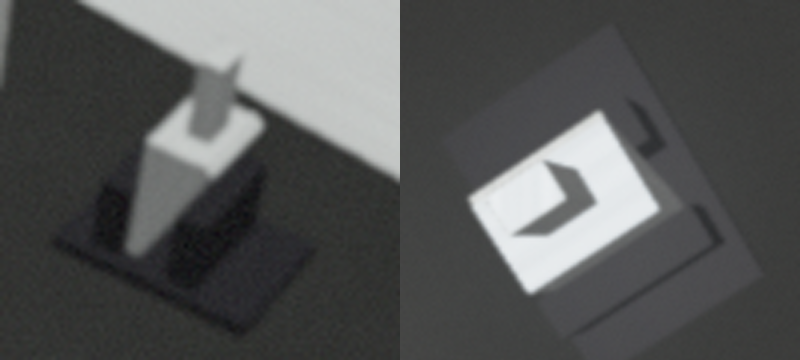

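```bash
python3 -m handwheel '-.15 -.075 0 0 0 -.01;-.15 -.075 -.15 0 0 -.01;-.15 -.075 -.3 0 0 -.01;-.15 -.075 -.45 0 0 -.01;-.15 -.075 -.507 0 0 -.01'; python3 -m handwheel '0 0 0 0 0 0;0 0 0 0 0 0'
python3 - <<'E'
from h import *
st=robot.read_state(); p,d=robot.read_camera("wrist"); cv2.imwrite("pics/w3.png",p[:,:,::-1]); print(st["tool_pos"],st["force"])
E
```

```text
t: 3.5
tool_pos: [0.4429, 0.1337, 0.047]
orientation: [-2.594, -1.769, 0.009]
force: [-0.8, -0.6, 0.4]
opening: 0.0557
t: 3.7
tool_pos: [0.4463, 0.1353, 0.0522]
orientation: [2.594, 1.771, 0.0]
force: [-0.5, 0.3, 0.8]
opening: 0.0558
[0.44633385 0.1352561  0.05215626] [-0.49812268  0.27592617  0.7831618 ]
```

View pics/w3.png

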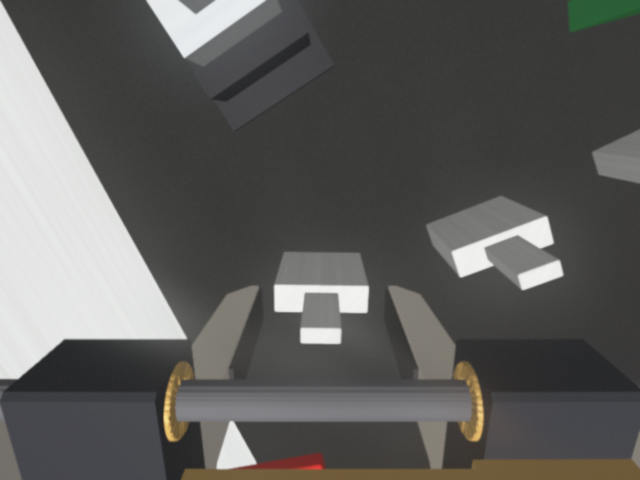

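```bash
python3 -m handwheel '0 0 0 0 0 0;0 0 0 0 0 0;0 0 0 0 0 0;0 0 0 0 0 0' 1 35; python3 -m handwheel '0 0 .1 0 0 0;0 0 .2 0 0 0;0 0 .35 0 0 0;0 0 .42 0 0 0;0 0 .42 0 0 0'
python3 - <<'E'
from h import *
st=robot.read_state(); p,d=robot.read_camera("wrist"); cv2.imwrite("pics/w4.png",p[:,:,::-1]); print(st)
np.savez("pics/w4.npz",p=p,d=d,pos=st["tool_pos"],ori=st["orientation"])
E
```

```text
t: 4.15
tool_pos: [0.446, 0.1367, 0.0521]
orientation: [2.592, 1.775, 0.001]
force: [-0.6, -0.4, -0.3]
opening: 0.0282
t: 4.65
tool_pos: [0.4482, 0.1372, 0.1821]
orientation: [2.59, 1.773, 0.011]
force: [0.0, -0.3, -0.5]
opening: 0.0003
{'t': 4.65, 'q': array([ 1.87612693e-01, -2.21153213e-01,  1.89593536e+00, -7.78255927e-06,
        1.45925657e+00,  5.57627486e-01]), 'dq': array([-0.0006793 ,  0.03700743,  0.06743518, -0.00125626, -0.0472154 ,
        0.00152597]), 'joint_torque': array([ 3.09660577e-02, -3.74568379e+01, -4.85793507e+01,  7.11607793e-02,
        8.18223115e-01, -2.44559007e-03]), 'tool_pos': array([0.44817958, 0.13719633, 0.18205503]), 'orientation': array([2.58965251, 1.77316418, 0.0108537 ]), 'force': array([ 0.01508816, -0.32512129, -0.52845861]), 'wrist_torque': array([-0.0209158 , -0.08148611,  0.03686413]), 'opening': 0.0003172502639671932}
```

View pics/w4.png

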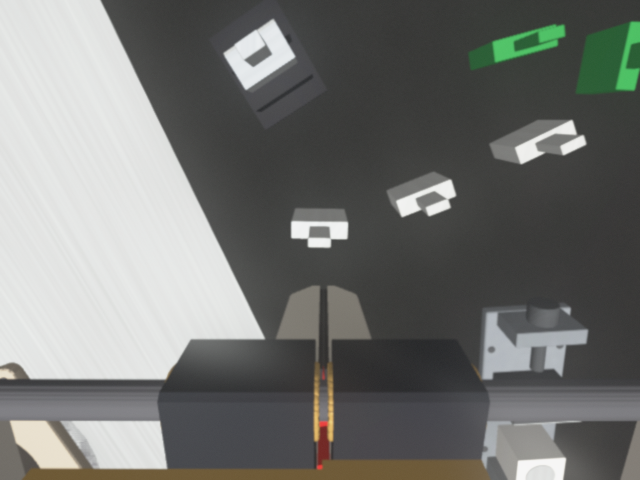

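```bash
python3 - <<'E'
from h import *
f=np.load("pics/w4.npz"); st=dict(tool_pos=f["pos"],orientation=f["ori"]); d=f["d"]
K,D,P=pose("wrist",st); c=cloud(d,K,D,P); z=c[...,2]
m=(z>.072)&(z<.1)&(c[...,1]>.05); m[:180]=0;m[280:]=0
n,lab,s,ct=cv2.connectedComponentsWithStats(m.astype(np.uint8))
for i in range(1,n):
    if s[i,4]<30: continue
    q=c[lab==i]; q=q[q[:,2]>.077]; r=cv2.minAreaRect((q[:,:2]*1000).astype(np.float32)); print(s[i],np.round(np.median(q,0),4),np.round(r[0],1),np.round(r[1],1),round(r[2],1))
E
python3 -m handwheel '0 0 0 0 0 0;0 0 0 0 0 0;0 0 0 0 0 0;0 0 0 0 0 0;0 0 0 0 0 0' 0.25
```

```text
[424 197  27  19 323] [0.53   0.1304 0.0807] [530.2 129.8] [16.   7.5] 0.8
[309 234  22  14 278] [0.4456 0.1364 0.0807] [445.2 136. ] [ 7.4 14.9] 68.1
t: 5.2
tool_pos: [0.4454, 0.1365, 0.177]
orientation: [-2.592, -1.774, 0.001]
force: [-0.3, 0.5, -0.7]
opening: 0.0333
```

```bash
python3 -m handwheel '0 -.002 -.15 0 0 0;0 -.002 -.28 0 0 0;0 -.002 -.37 0 0 0;0 -.002 -.417 0 0 0;0 -.002 -.417 0 0 0'; python3 -m handwheel '0 0 0 0 0 0;0 0 0 0 0 0;0 0 0 0 0 0;0 0 0 0 0 0;0 0 0 0 0 0' 1 35
```

```text
t: 5.7
tool_pos: [0.4444, 0.1357, 0.0509]
orientation: [-2.592, -1.774, 0.004]
force: [0.5, -0.2, 0.7]
opening: 0.035
t: 6.2
tool_pos: [0.4467, 0.1362, 0.0538]
orientation: [2.592, 1.774, 0.003]
force: [-0.1, 0.3, 6.2]
opening: 0.0155
```

```bash
python3 -m handwheel '0 0 .1 0 0 0;0 0 .22 0 0 0;0 0 .35 0 0 0;0 0 .35 0 0 0'; python3 -m handwheel '.06 -.12 0 0 0 .078;.12 -.28 0 0 0 .078;.18 -.43 0 0 0 .078;.24 -.57 0 0 0 .078;.3 -.7 0 0 0 .078';python3 -m handwheel '.078 -.15 0 0 0 0;.078 -.191 0 0 0 0;.078 -.191 0 0 0 0;.078 -.191 0 0 0 0'
python3 - <<'E'
from h import *
st=robot.read_state(); p,d=robot.read_camera("wrist"); cv2.imwrite("pics/w5.png",p[:,:,::-1]); print(st)
np.savez("pics/w5.npz",p=p,d=d,pos=st["tool_pos"],ori=st["orientation"])
E
```

```text
t: 6.6
tool_pos: [0.4493, 0.1367, 0.1639]
orientation: [2.589, 1.772, 0.015]
force: [0.5, 0.2, -0.3]
opening: 0.0157
t: 7.1
tool_pos: [0.5357, -0.0761, 0.1567]
orientation: [-2.537, -1.852, 0.001]
force: [0.7, 1.1, -0.1]
opening: 0.0155
t: 7.5
tool_pos: [0.5584, -0.1305, 0.1567]
orientation: [-2.536, -1.851, 0.001]
force: [-0.5, 0.3, -1.5]
opening: 0.0154
{'t': 7.5, 'q': array([-3.19436084e-01,  9.71605523e-02,  1.63794823e+00,  5.95325719e-04,
        1.40799132e+00, -9.96605177e-03]), 'dq': array([ 0.02465923, -0.01967863,  0.01065446, -0.00020181,  0.00080009,
        0.00024768]), 'joint_torque': array([ -1.46585405, -52.78715372, -48.85752439,  -0.09609848,
        -0.0698534 ,  -0.07301456]), 'tool_pos': array([ 0.55836396, -0.13052488,  0.15671047]), 'orientation': array([-2.53608874e+00, -1.85148832e+00,  6.26308330e-04]), 'force': array([-0.52057808,  0.27928949, -1.53687058]), 'wrist_torque': array([-0.03255381, -0.04677503, -0.00970266]), 'opening': 0.015371429026714185}
```

View pics/w5.png

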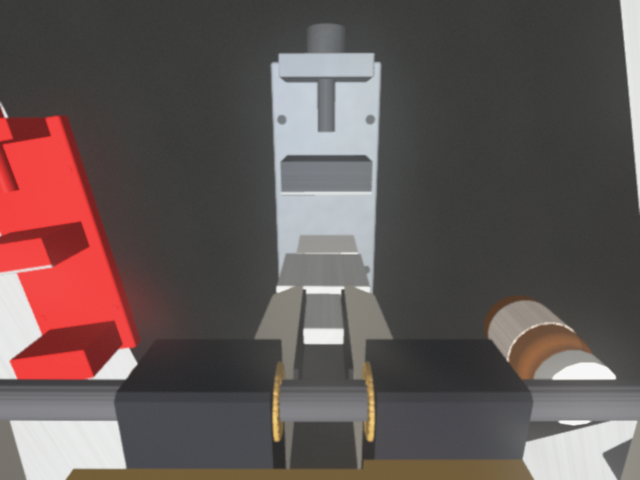

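```bash
cat >> h.py <<'E'
U=np.array([np.cos(np.radians(72.3)),np.sin(np.radians(72.3))]);V=np.array([-U[1],U[0]]);C0=np.array([.5661,-.1116])
def vx(c): 
    r=c[...,:2]-C0; return np.stack([r@U,r@V,c[...,2]],-1)*1000
E
python3 - <<'E'
from h import *
f=np.load("pics/w5.npz"); st=dict(tool_pos=f["pos"],orientation=f["ori"]); d=f["d"]
K,D,P=pose("wrist",st); c=cloud(d,K,D,P); w=vx(c); z=w[...,2]
print("tcp vice", vx(np.array(st["tool_pos"])), np.degrees(2*np.arctan2(-st["orientation"][1],-st["orientation"][0])))
def rep(nm,r0,r1,c0,c1,lo,hi):
    m=np.zeros(z.shape,bool); m[r0:r1,c0:c1]=1; m&=(z>lo)&(z<hi)
    q=w[m]; print(nm,m.sum(),np.percentile(q[:,0],[.5,50,99.5]).round(1),np.percentile(q[:,1],[.5,50,99.5]).round(1),np.median(q[:,2]).round(1), np.round(cv2.minAreaRect(q[:,:2].astype(np.float32))[2],1))
rep("jaw",140,200,265,390,55,65)
rep("base",40,295,265,390,8,16)
rep("spacer top plate",250,300,270,375,90,165)
rep("spacer tab top",315,350,300,345,160,200)
rep("specimen", 225,260,290,370,15,62)
m=np.zeros(z.shape,bool);m[250:300,270:375]=1
print(np.unique(z[m].round(-1),return_counts=True))
E
```

```text
tcp vice [-20.381021     1.61604033 156.71046635] 72.2631191881953
jaw 3097 [12.  23.4 33.8] [-29.7   0.2  29.7] 59.9 0.1
base 12994 [-67.1  39.4  96.4] [-39.7  -0.8  39.7] 11.9 0.1
spacer top plate 3678 [-18.2 -14.4 -11.1] [-19.6   2.   23.6] 138.5 89.6
spacer tab top 1325 [-26.5 -18.2 -12.6] [-6.1  2.3 10.7] 183.2 88.7
specimen 1044 [-30.4 -29.9 -29.3] [-22.1  -0.6  21. ] 39.7 89.9
(array([  0.,  10.,  50.,  60., 100., 110., 120., 130., 140., 150., 160.,
       170., 320.]), array([411, 536, 127, 118,  43, 456, 524, 588, 688, 933, 446, 361,  19]))
```

Run:
```python
from h import *
f=np.load("pics/w5.npz"); st=dict(tool_pos=f["pos"],orientation=f["ori"]); d=f["d"]
K,D,P=pose("wrist",st); c=cloud(d,K,D,P); w=vx(c); z=w[...,2]
for r in range(250,350,6):
    print(r,[tuple(np.round(w[r,k],1)) for k in (290,323,355)])
```

```text
250 [(np.float64(-43.0), np.float64(29.5), np.float64(12.4)), (np.float64(-29.8), np.float64(2.3), np.float64(51.7)), (np.float64(-29.7), np.float64(-20.6), np.float64(52.1))]
256 [(np.float64(-14.4), np.float64(20.9), np.float64(108.2)), (np.float64(-14.6), np.float64(2.1), np.float64(107.7)), (np.float64(-14.4), np.float64(-16.1), np.float64(108.1))]
262 [(np.float64(-13.8), np.float64(20.0), np.float64(119.5)), (np.float64(-14.2), np.float64(2.1), np.float64(118.6)), (np.float64(-14.5), np.float64(-15.4), np.float64(117.8))]
268 [(np.float64(-14.1), np.float64(19.3), np.float64(127.8)), (np.float64(-14.6), np.float64(2.1), np.float64(126.5)), (np.float64(-14.5), np.float64(-14.7), np.float64(126.8))]
274 [(np.float64(-14.3), np.float64(18.7), np.float64(135.6)), (np.float64(-13.7), np.float64(2.1), np.float64(137.1)), (np.float64(-14.6), np.float64(-14.1), np.float64(134.9))]
280 [(np.float64(-14.3), np.float64(18.0), np.float64(143.4)), (np.float64(-14.1), np.float64(2.0), np.float64(143.9)), (np.float64(-14.8), np.float64(-13.6), np.float64(142.1))]
286 [(np.float64(-14.7), np.f
[... 1234 characters left out ...]
loat64(-11.8), np.float64(13.9), np.float64(193.8)), (np.float64(-17.8), np.float64(1.9), np.float64(183.2)), (np.float64(-11.2), np.float64(-9.6), np.float64(194.8))]
334 [(np.float64(-11.3), np.float64(13.4), np.float64(198.9)), (np.float64(-20.0), np.float64(1.9), np.float64(183.9)), (np.float64(-11.5), np.float64(-9.3), np.float64(198.5))]
340 [(np.float64(-11.6), np.float64(13.2), np.float64(202.3)), (np.float64(-22.5), np.float64(1.9), np.float64(184.2)), (np.float64(-12.0), np.float64(-9.1), np.float64(201.6))]
346 [(np.float64(-11.7), np.float64(12.9), np.float64(205.9)), (np.float64(-140.0), np.float64(2.6), np.float64(0.7)), (np.float64(-11.7), np.float64(-8.8), np.float64(205.8))]
```

```bash
python3 -m handwheel '0 0 -.07 0 0 0;0 0 -.14 0 0 0;0 0 -.2 0 0 0;0 0 -.25 0 0 0;0 0 -.27 0 0 0';  python3 -m handwheel '0 0 -.01 0 0 0;0 0 -.015 0 0 0;0 0 -.02 0 0 0;0 0 -.02 0 0 0'; python3 -m handwheel '0 0 -.005 0 0 0;0 0 -.01 0 0 0;0 0 -.01 0 0 0'; python3 -c "
from h import *
st=robot.read_state();print(vx(st['tool_pos']),st['force'])"
```

```text
t: 8.05
tool_pos: [0.5579, -0.1297, 0.0748]
orientation: [-2.534, -1.854, 0.002]
force: [-0.7, -0.6, -1.8]
opening: 0.0156
t: 8.45
tool_pos: [0.5595, -0.1315, 0.071]
orientation: [2.536, 1.852, 0.001]
force: [0.2, 0.5, -0.4]
opening: 0.0157
t: 8.75
tool_pos: [0.5589, -0.1313, 0.0672]
orientation: [-2.537, -1.853, 0.0]
force: [0.7, -0.5, -0.8]
opening: 0.0155
[-21.00103413   0.84862155  67.23414789] [ 0.68489401 -0.52279647 -0.81068398]
```

```bash
python3 -m handwheel '0 0 -.003 0 0 0;0 0 -.006 0 0 0;0 0 -.006 0 0 0';python3 -m handwheel '0 0 -.003 0 0 0;0 0 -.006 0 0 0;0 0 -.006 0 0 0'
```

```text
t: 9.05
tool_pos: [0.5592, -0.1314, 0.0659]
orientation: [2.537, 1.853, 0.0]
force: [-0.4, -0.0, 2.5]
opening: 0.0154
t: 9.35
tool_pos: [0.5594, -0.1315, 0.0658]
orientation: [2.536, 1.853, 0.001]
force: [-7.5, 3.1, 14.5]
opening: 0.0155
```

```bash
python3 -m handwheel '0 0 .005 0 0 0;-.0015 -.005 .005 0 0 0;-.003 -.0095 .005 0 0 0;-.003 -.0095 .005 0 0 0';python3 -c "
from h import *
st=robot.read_state();print(vx(st['tool_pos']),st['force'],st['force'][:2]@U)"
```

```text
t: 9.75
tool_pos: [0.5589, -0.1331, 0.0659]
orientation: [-2.536, -1.853, -0.004]
force: [1.7, 7.7, 6.4]
opening: 0.0155
[-22.64812129   0.30585526  65.85345134] [1.6578437  7.68612348 6.38716414] 7.826313074905457
```

```bash
python3 -m handwheel '-.001 -.004 .002 0 0 0;-.002 -.0065 .004 0 0 0;-.002 -.0065 .004 0 0 0';python3 -c "
from h import *
st=robot.read_state();print(vx(st['tool_pos']),st['force'],st['force'][:2]@U)"
```

```text
t: 10.05
tool_pos: [0.5584, -0.1334, 0.0661]
orientation: [-2.534, -1.852, -0.006]
force: [4.5, 12.2, -0.6]
opening: 0.0158
[-23.06539618   0.67471478  66.12657605] [ 4.50775635 12.19961166 -0.63207967] 12.992607078058457
```

```bash
python3 -m handwheel '0 0 0 0 0 0;0 0 0 0 0 0;0 0 0 0 0 0;0 0 0 0 0 0;0 0 0 0 0 0' 0.25;python3 -m handwheel '.004 .01 .1 0 0 0;.004 .01 .25 0 0 0;.004 .01 .4 0 0 0;.004 .01 .45 0 0 0;.004 .01 .45 0 0 0'
python3 - <<'E'
from h import *
st=robot.read_state(); p,d=robot.read_camera("wrist"); cv2.imwrite("pics/w6.png",p[:,:,::-1]); print(st["tool_pos"])
np.savez("pics/w6.npz",p=p,d=d,pos=st["tool_pos"],ori=st["orientation"])
E
```

```text
t: 10.55
tool_pos: [0.5575, -0.1364, 0.0665]
orientation: [2.537, 1.853, -0.0]
force: [-0.9, 0.8, -0.0]
opening: 0.0346
t: 11.05
tool_pos: [0.5607, -0.1339, 0.2053]
orientation: [2.533, 1.85, 0.006]
force: [0.7, 0.6, -0.6]
opening: 0.035
[ 0.56070948 -0.13392002  0.20526929]
```

View pics/w6.png

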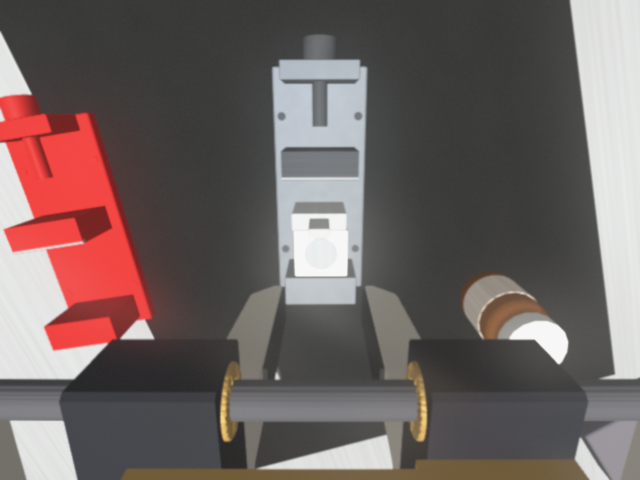

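```bash
cat >> h.py <<'E'
def load(n):
    f=np.load(n); st=dict(tool_pos=f["pos"],orientation=f["ori"]); K,D,P=pose("wrist",st); c=cloud(f["d"],K,D,P); return st,c,vx(c)
def blob(w,lim,nm=""):
    m=np.ones(w.shape[:2],bool)
    for k,(a,b) in enumerate(lim): m&=(w[...,k]>a)&(w[...,k]<b)
    q=w[m]
    if len(q)<5: print(nm,"none");return
    print(nm,len(q),"x",np.percentile(q[:,0],[1,50,99]).round(1),"y",np.percentile(q[:,1],[1,50,99]).round(1),"z",np.percentile(q[:,2],[5,50,95]).round(1),"ang",round(cv2.minAreaRect(q[:,:2].astype(np.float32))[2],1))
E
python3 - <<'E'
from h import *
st,c,w=load("pics/w6.npz")
blob(w,[(-80,-5),(-40,40),(88,100)],"tab top")
blob(w,[(-40,0),(-40,40),(64,88)],"tab face")
blob(w,[(-40,0),(-30,30),(15,56)],"spacer face"); blob(w,[(-40,0),(-30,30),(15,30)],"low");blob(w,[(-40,0),(-30,30),(45,56)],"high")
blob(w,[(-90,0),(-30,30),(57,62)],"tops")
blob(w,[(0,40),(-32,32),(56,64)],"jaw")
blob(w,[(-100,-20),(-32,32),(56.5,58.9)],"specimen top")
E
```

```text
tab top 232 x [-25.1 -21.3 -18.4] y [-7.   0.7  8.3] z [88.9 92.6 93.9] ang 1.0
tab face 161 x [-19.1 -18.7 -18.3] y [-6.6  1.1  8.7] z [65.  76.3 86.2] ang 1.7
spacer face 513 x [-15.8 -15.3 -15. ] y [-20.8   1.2  22.2] z [18.3 38.5 54.3] ang 71.3
low 152 x [-15.8 -15.4 -15. ] y [-20.1   1.3  22.3] z [17.4 22.9 28.4] ang 0.0
high 161 x [-30.6 -15.3 -15. ] y [-21.9   0.4  22.1] z [46.2 50.9 54.9] ang 70.7
tops 4366 x [-89.4 -57.6 -15.4] y [-28.2  -0.3  28.1] z [57.4 59.1 60.8] ang 90.0
jaw 2248 x [12.3 23.2 33.7] y [-29.3   0.2  29.4] z [58.6 59.8 61. ] ang 89.9
specimen top 2077 x [-90.8 -52.  -26. ] y [-24.   -1.2  22.2] z [57.  58.1 58.8] ang 89.1
```

```bash
python3 -m handwheel '-.03 .16 0 0 0 .1;-.06 .33 0 0 0 .2;-.08 .5 0 0 0 .39;-.1 .66 0 0 0 .39;-.1 .8 0 0 0 .39';python3 -m handwheel '0 .08 0 0 0 0;0 .08 -.12 0 0 0;0 .08 -.22 0 0 0;0 .08 -.27 0 0 0;0 .08 -.27 0 0 0'
python3 - <<'E'
from h import *
st=robot.read_state(); p,d=robot.read_camera("wrist"); cv2.imwrite("pics/w7.png",p[:,:,::-1]); print(st["tool_pos"],np.degrees(2*np.arctan2(-st["orientation"][1],-st["orientation"][0])))
np.savez("pics/w7.npz",p=p,d=d,pos=st["tool_pos"],ori=st["orientation"])
st,c,w=load("pics/w7.npz"); z=c[...,2]
m=(z>.072)&(z<.1)&(c[...,1]>.05)&(c[...,1]<.165)
n,lab,s,ct=cv2.connectedComponentsWithStats(m.astype(np.uint8))
for i in range(1,n):
    if s[i,4]<30: continue
    q=c[lab==i]; q=q[q[:,2]>.077]; r=cv2.minAreaRect((q[:,:2]*1000).astype(np.float32)); print(s[i],np.round(np.median(q,0),4),np.round(r[0],1),np.round(r[1],1),round(r[2],1))
E
```

```text
t: 11.6
tool_pos: [0.5263, 0.1088, 0.1983]
orientation: [-2.222, -2.217, 0.006]
force: [0.2, 0.0, -0.4]
opening: 0.0354
t: 12.1
tool_pos: [0.5254, 0.1303, 0.1157]
orientation: [-2.221, -2.215, 0.011]
force: [-0.7, -0.1, -0.3]
opening: 0.0347
[0.52537346 0.13026318 0.11573958] 89.82973323513951
[489 249  38  20 595] [0.6244 0.1384 0.0806] [625.  137.9] [16.8  7.9] 4.2
[319 263  30  19 509] [0.5305 0.1307 0.0807] [530.4 130.1] [15.8  7.6] 1.9
```

View pics/w7.png

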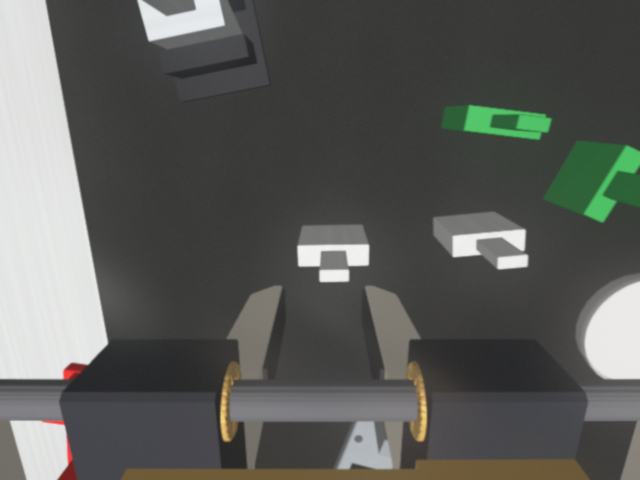

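```bash
python3 -m handwheel '0 0 0 0 0 0;0 0 0 0 0 0'
```

```text
t: 12.35
tool_pos: [0.53, 0.1308, 0.1223]
orientation: [2.224, 2.217, 0.004]
force: [-0.5, -0.7, 0.6]
opening: 0.0345
```

Settled over it. Descend 69 mm and grip.

```bash
python3 -m handwheel '.001 -.002 -.1 0 0 .02;.001 -.002 -.18 0 0 .02;.001 -.002 -.22 0 0 .02;.001 -.002 -.23 0 0 .02;.001 -.002 -.23 0 0 .02'; python3 -m handwheel '0 0 0 0 0 0;0 0 0 0 0 0;0 0 0 0 0 0;0 0 0 0 0 0;0 0 0 0 0 0' 1 35; python3 -m handwheel '0 0 .03 0 0 0;0 0 .15 0 0 0;0 0 .28 0 0 0;0 0 .34 0 0 0;0 0 .34 0 0 0'
```

```text
t: 12.85
tool_pos: [0.5295, 0.1303, 0.0523]
orientation: [2.207, 2.235, 0.001]
force: [0.3, -0.4, 0.2]
opening: 0.0348
t: 13.35
tool_pos: [0.5298, 0.1304, 0.0525]
orientation: [2.206, 2.235, 0.002]
force: [1.1, -1.1, 4.3]
opening: 0.0156
t: 13.85
tool_pos: [0.5312, 0.1306, 0.1576]
orientation: [2.204, 2.233, 0.008]
force: [0.8, -0.7, -0.9]
opening: 0.0155
```

```bash
python3 -m handwheel '.03 -.14 0 0 0 -.1;.06 -.3 0 0 0 -.3;.08 -.45 0 0 0 -.41;.1 -.6 0 0 0 -.41;.112 -.72 0 0 0 -.41';python3 -m handwheel '0 -.08 0 0 0 0;0 -.104 0 0 0 0;0 -.104 0 0 0 0;0 -.104 0 0 0 0;0 -.104 0 0 0 0'
python3 - <<'E'
from h import *
st=robot.read_state(); p,d=robot.read_camera("wrist"); cv2.imwrite("pics/w8.png",p[:,:,::-1]); print(st["tool_pos"],np.degrees(2*np.arctan2(-st["orientation"][1],-st["orientation"][0])))
np.savez("pics/w8.npz",p=p,d=d,pos=st["tool_pos"],ori=st["orientation"])
st,c,w=load("pics/w8.npz"); print(vx(np.array(st["tool_pos"])))
blob(w,[(-20,5),(-20,20),(110,145)],"held face"); blob(w,[(-8,10),(-20,20),(110,120)],"low");blob(w,[(-8,10),(-20,20),(135,145)],"hi")
blob(w[:, 300:345],[(-20,5),(-9,15),(165,190)],"held tab");
blob(w,[(-40,-10),(-30,30),(15,56)],"spacer1 face"); blob(w,[(0,40),(-32,32),(56,64)],"jaw")
E
```

```text
t: 14.35
tool_pos: [0.5615, -0.0879, 0.1514]
orientation: [-2.536, -1.851, 0.003]
force: [0.6, 0.2, 0.3]
opening: 0.0156
t: 14.85
tool_pos: [0.5625, -0.1155, 0.1531]
orientation: [-2.535, -1.854, 0.0]
force: [0.7, -0.1, -1.3]
opening: 0.016
[ 0.56247209 -0.11547118  0.15311797] 72.37569220896508
[ -4.79092404   2.27920292 153.11796535]
held face 1927 x [1.  1.6 2.1] y [-19.    0.2  19.6] z [112.1 129.6 143.6] ang 89.7
low 453 x [1.  1.5 2. ] y [-18.9   0.   19.5] z [110.6 115.1 119.5] ang 0.2
hi 654 x [1.  1.6 2.1] y [-19.    0.2  19.6] z [135.5 140.2 144.5] ang 89.7
held tab 1682 x [-11.2  -2.2   3.5] y [-5.6  3.  11.8] z [166.4 179.9 183.9] ang 87.2
spacer1 face 893 x [-15.8 -15.3 -14.8] y [-20.5   0.7  22.3] z [17.6 35.6 51.2] ang 0.3
jaw 3008 x [12.1 23.2 33.8] y [-29.3   0.2  29.5] z [58.7 59.9 61. ] ang 0.1
```

View pics/w8.png

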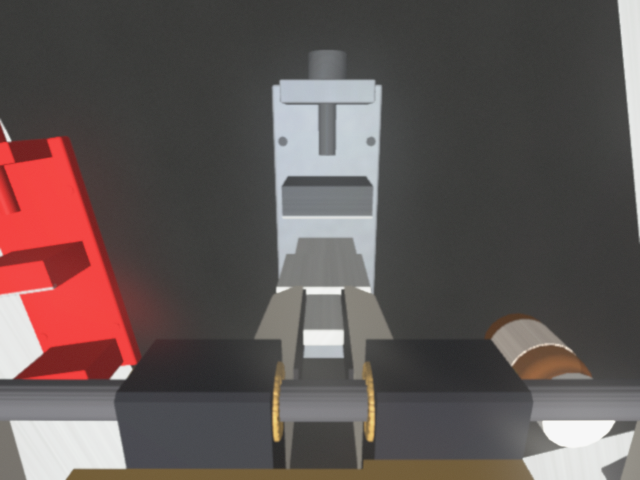

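```bash
python3 -m handwheel '.002 -.002 -.07 0 0 0;.002 -.002 -.14 0 0 0;.002 -.002 -.2 0 0 0;.002 -.002 -.25 0 0 0;.002 -.002 -.26 0 0 0';  python3 -m handwheel '0 0 -.01 0 0 0;0 0 -.02 0 0 0;0 0 -.025 0 0 0;0 0 -.025 0 0 0'; python3 -m handwheel '0 0 -.005 0 0 0;0 0 -.01 0 0 0;0 0 -.01 0 0 0'; python3 -c "
from h import *
st=robot.read_state();print(vx(st['tool_pos']),st['force'])"
```

```text
t: 15.4
tool_pos: [0.5619, -0.1164, 0.0733]
orientation: [-2.534, -1.853, 0.003]
force: [1.0, 1.0, -1.3]
opening: 0.0156
t: 15.8
tool_pos: [0.5635, -0.1177, 0.0684]
orientation: [2.537, 1.853, 0.001]
force: [0.1, 0.4, -0.6]
opening: 0.0158
t: 16.1
tool_pos: [0.5631, -0.1175, 0.0648]
orientation: [-2.537, -1.853, 0.0]
force: [-0.0, -0.1, -0.7]
opening: 0.0157
[-6.5350926   1.06809667 64.84217345] [-0.01796153 -0.0548731  -0.6822339 ]
```

```bash
python3 -m handwheel '0 0 -.003 0 0 0;0 0 -.006 0 0 0;0 0 -.006 0 0 0';python3 -m handwheel '0 0 -.003 0 0 0;0 0 -.005 0 0 0;0 0 -.005 0 0 0'
```

```text
t: 16.4
tool_pos: [0.5635, -0.1176, 0.0644]
orientation: [2.537, 1.853, 0.0]
force: [-4.0, 0.7, 9.0]
opening: 0.0153
t: 16.7
tool_pos: [0.5637, -0.1176, 0.0644]
orientation: [2.536, 1.853, 0.001]
force: [-9.7, 2.5, 18.8]
opening: 0.0154
```

```bash
python3 -m handwheel '0 0 .007 0 0 0;-.0018 -.0055 .007 0 0 0;-.0035 -.011 .007 0 0 0;-.0035 -.011 .007 0 0 0';python3 -m handwheel '-.001 -.0035 .002 0 0 0;-.002 -.0065 .002 0 0 0;-.002 -.0065 .002 0 0 0';python3 -c "
from h import *
st=robot.read_state();print(vx(st['tool_pos']),st['force'],st['force'][:2]@U)"
```

```text
t: 17.1
tool_pos: [0.5631, -0.12, 0.0645]
orientation: [-2.537, -1.853, -0.004]
force: [1.2, 5.8, 5.7]
opening: 0.0154
t: 17.4
tool_pos: [0.5628, -0.1202, 0.0645]
orientation: [-2.535, -1.852, -0.007]
force: [5.4, 12.4, 1.9]
opening: 0.0158
[-9.20840886  0.5005906  64.53751771] [ 5.40816263 12.38156311  1.9000213 ] 13.439698493049475
```

```bash
python3 -m handwheel '0 0 0 0 0 0;0 0 0 0 0 0;0 0 0 0 0 0;0 0 0 0 0 0;0 0 0 0 0 0' 0.25;python3 -m handwheel '.004 .01 .1 0 0 0;.004 .01 .25 0 0 0;.004 .01 .4 0 0 0;.004 .01 .46 0 0 0;.004 .01 .46 0 0 0'
python3 - <<'E'
from h import *
st=robot.read_state(); p,d=robot.read_camera("wrist"); cv2.imwrite("pics/w9.png",p[:,:,::-1]); print(st["tool_pos"])
np.savez("pics/w9.npz",p=p,d=d,pos=st["tool_pos"],ori=st["orientation"])
st,c,w=load("pics/w9.npz")
blob(w,[(-14,0),(-30,30),(15,56)],"spacer2 face"); blob(w,[(-14,0),(-30,30),(15,30)],"low");blob(w,[(-14,0),(-30,30),(45,56)],"high")
blob(w,[(-14,0),(-40,40),(64,88)],"tab2 face")
blob(w,[(-14,2),(-40,40),(90,98)],"tab2 top");blob(w,[(-34,-14),(-40,40),(90,98)],"tab1 top")
blob(w,[(0,40),(-32,32),(56,64)],"jaw");blob(w,[(-33,-2),(-30,30),(57,64)],"spacer tops")
E
```

```text
t: 17.9
tool_pos: [0.5614, -0.123, 0.0643]
orientation: [-2.537, -1.853, 0.001]
force: [0.0, -0.8, -0.2]
opening: 0.035
t: 18.4
tool_pos: [0.5651, -0.1206, 0.2071]
orientation: [2.532, 1.849, 0.007]
force: [-0.2, -0.3, -0.7]
opening: 0.0347
[ 0.5650761  -0.12059319  0.20705473]
spacer2 face 505 x [-2.2 -1.8 -1.4] y [-20.7   0.9  21.8] z [18.  37.8 53.8] ang 0.2
low 155 x [-2.2 -1.8 -1.5] y [-20.5   1.   21.7] z [17.2 22.6 28.2] ang 0.2
high 156 x [-2.1 -1.8 -1.4] y [-20.7   0.5  21.7] z [45.9 50.1 54.5] ang 0.3
tab2 face 167 x [-5.7 -5.2 -4.7] y [-7.1  0.8  8.3] z [65.5 76.1 87.2] ang 89.2
tab2 top 212 x [-11.6  -8.2  -5. ] y [-7.2  0.1  8.2] z [90.7 92.8 93.9] ang 89.0
tab1 top 212 x [-26.3 -22.4 -19.2] y [-6.5  0.9  8.3] z [91.3 92.8 93.8] ang 0.1
jaw 2184 x [11.6 23.1 33.7] y [-29.2   0.   29.5] z [58.3 59.8 61.1] ang 0.0
spacer tops 1243 x [-32.6 -15.1  -2.1] y [-20.9   0.9  22.2] z [58.2 59.8 61.1] ang 90.0
```

View pics/w9.png

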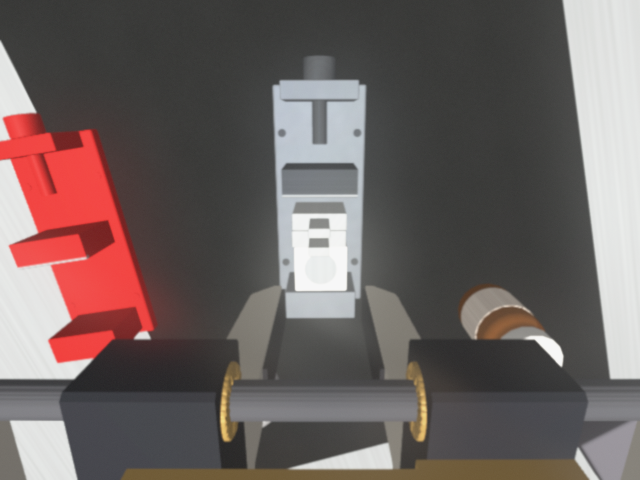

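```bash
python3 -m handwheel '-.05 .16 0 0 0 .15;-.1 .32 0 0 0 .3;-.15 .47 0 0 0 .45;-.2 .62 0 0 0 .61;-.24 .77 0 0 0 .61';python3 -m handwheel '-.06 .16 0 0 0 0;-.12 .32 0 0 0 0;-.133 .52 0 0 0 0;-.133 .52 0 0 0 0;-.133 .52 0 0 0 0'
python3 - <<'E'
from h import *
st=robot.read_state(); p,d=robot.read_camera("wrist"); cv2.imwrite("pics/w10.png",p[:,:,::-1]); print(st["tool_pos"],np.degrees(2*np.arctan2(-st["orientation"][1],-st["orientation"][0])))
np.savez("pics/w10.npz",p=p,d=d,pos=st["tool_pos"],ori=st["orientation"])
st,c,w=load("pics/w10.npz"); z=c[...,2]
for lo,hi in((.084,.1),(.05,.062),(.03,.04)):
  m=(z>lo)&(z<hi)&(c[...,1]>.2)&(c[...,1]<.34)&(c[...,0]<.53)&(c[...,0]>.38)
  q=c[m]
  r=cv2.minAreaRect((q[:,:2]*1000).astype(np.float32)); print(len(q),np.round(np.median(q,0),4),np.round(r[0],1),np.round(r[1],1),round(r[2],1))
E
```

```text
t: 18.95
tool_pos: [0.4885, 0.1125, 0.1999]
orientation: [-2.018, -2.404, 0.004]
force: [1.2, 0.7, 0.1]
opening: 0.0347
t: 19.45
tool_pos: [0.4494, 0.2683, 0.2002]
orientation: [-2.02, -2.404, 0.005]
force: [0.0, -0.1, -0.3]
opening: 0.0347
[0.44941782 0.2682704  0.20022329] 99.93337301296394
343 [0.4525 0.2683 0.0917] [452.5 267.5] [15.3  9.8] 9.5
1218 [0.4513 0.2703 0.0576] [453.  266.2] [39.8 27.6] 10.2
1025 [0.4524 0.276  0.0358] [453.9 261.7] [49.7 43.6] 10.4
```

View pics/w10.png

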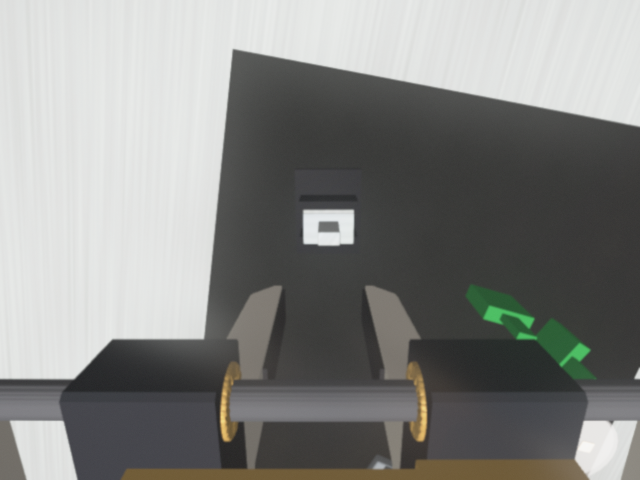

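```bash
python3 -m handwheel '0 -.002 -.1 0 0 0;0 -.002 -.2 0 0 0;0 -.002 -.28 0 0 0;0 -.002 -.3 0 0 0;0 -.002 -.3 0 0 0'; python3 -m handwheel '0 0 0 0 0 0'
```

```text
t: 20.0
tool_pos: [0.4504, 0.2647, 0.1111]
orientation: [-2.027, -2.399, 0.005]
force: [-0.7, 0.5, 0.9]
opening: 0.0348
t: 20.1
tool_pos: [0.4519, 0.266, 0.1136]
orientation: [2.026, 2.4, 0.002]
force: [0.2, 0.5, 0.1]
opening: 0.0347
```

```bash
python3 -m handwheel '0 .004 -.08 0 0 0;0 .004 -.13 0 0 0;0 .004 -.165 0 0 0;0 .004 -.175 0 0 0;0 .004 -.175 0 0 0'; python3 -m handwheel '0 0 0 0 0 0'
python3 - <<'E'
from h import *
st=robot.read_state(); p,d=robot.read_camera("wrist"); cv2.imwrite("pics/w11.png",p[:,:,::-1]); print(st["tool_pos"],st["force"])
np.savez("pics/w11.npz",p=p,d=d,pos=st["tool_pos"],ori=st["orientation"])
E
```

```text
t: 20.6
tool_pos: [0.4507, 0.2677, 0.0598]
orientation: [-2.025, -2.402, 0.001]
force: [0.6, -0.0, 0.7]
opening: 0.0348
t: 20.7
tool_pos: [0.4514, 0.2681, 0.0607]
orientation: [2.025, 2.402, 0.001]
force: [-0.6, -1.1, 0.2]
opening: 0.0347
[0.45136312 0.26806861 0.06068188] [-0.59273031 -1.05471927  0.19644622]
```

View pics/w11.png

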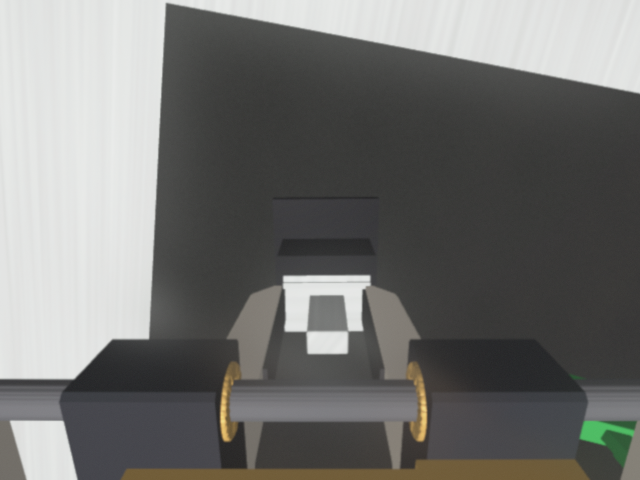

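```bash
python3 -m handwheel '.004 0 0 0 0 0;.004 0 0 0 0 0;.004 0 0 0 0 0;.004 0 0 0 0 0;.004 0 0 0 0 0' 1 60; python3 -m handwheel '0 0 .03 0 0 0;0 0 .08 0 0 0;0 0 .18 0 0 0;0 0 .3 0 0 0;0 0 .36 0 0 0';python3 -m handwheel '0 0 .04 0 0 0;0 0 .06 0 0 0;0 0 .06 0 0 0'
```

```text
t: 21.25
tool_pos: [0.4523, 0.2679, 0.0602]
orientation: [2.025, 2.402, 0.001]
force: [0.4, -0.5, 1.5]
opening: 0.016
t: 21.75
tool_pos: [0.4535, 0.2685, 0.1728]
orientation: [2.023, 2.4, 0.007]
force: [0.7, 1.6, -1.7]
opening: 0.0154
t: 22.05
tool_pos: [0.4522, 0.2679, 0.1865]
orientation: [2.025, 2.402, 0.001]
force: [-0.1, -0.4, -1.5]
opening: 0.0157
```

```bash
python3 -m handwheel '.05 -.15 0 0 0 -.15;.1 -.3 0 0 0 -.3;.15 -.45 0 0 0 -.45;.2 -.6 0 0 0 -.61;.25 -.75 0 0 0 -.61';python3 -m handwheel '.05 -.16 0 0 0 0;.1 -.32 0 0 0 0;.142 -.44 0 0 0 0;.142 -.472 0 0 0 0;.142 -.472 0 0 0 0';python3 -m handwheel '0 0 0 0 0 0;0 0 0 0 0 0'
python3 - <<'E'
from h import *
st=robot.read_state(); p,d=robot.read_camera("wrist"); cv2.imwrite("pics/w12.png",p[:,:,::-1]); print(st["tool_pos"],np.degrees(2*np.arctan2(-st["orientation"][1],-st["orientation"][0])))
np.savez("pics/w12.npz",p=p,d=d,pos=st["tool_pos"],ori=st["orientation"])
st,c,w=load("pics/w12.npz"); print(vx(np.array(st["tool_pos"])))
for r in range(200,350,8):
    print(r,[tuple(np.round(w[r,k],1).tolist()) for k in (295,323,351)])
E
```

```text
t: 22.55
tool_pos: [0.5264, 0.041, 0.1842]
orientation: [-2.54, -1.847, 0.003]
force: [0.3, -0.6, -2.0]
opening: 0.0155
t: 23.05
tool_pos: [0.5686, -0.1, 0.184]
orientation: [-2.537, -1.848, 0.003]
force: [-0.9, 0.5, -1.7]
opening: 0.0154
t: 23.25
tool_pos: [0.5692, -0.0972, 0.1854]
orientation: [-2.535, -1.854, 0.001]
force: [0.0, 0.0, -1.6]
opening: 0.0156
[ 0.56923013 -0.09715672  0.18543433] 72.37715497896673
[ 14.71121482   1.40927988 185.43432735]
200 [(33.6, 24.2, 40.9), (33.9, 2.1, 42.2), (33.8, -19.9, 41.9)]
208 [(31.4, 23.0, 59.9), (31.3, 2.1, 59.6), (31.6, -18.7, 60.6)]
216 [(25.3, 23.1, 60.2), (25.1, 2.1, 59.4), (25.1, -19.0, 59.3)]
224 [(18.8, 23.3, 58.8), (19.0, 2.1, 59.7), (19.1, -19.0, 60.1)]
232 [(13.2, 23.2, 61.4), (12.6, 2.1, 59.4), (12.6, -19.2, 59.3)]
240 [(-8.5, 27.1, 11.5), (-1.8, 2.1, 33.4), (-2.1, -21.3, 32.4)]
248 [(-16.2, 27.3, 11.0), (-1.6, 2.1, 55.2), (-1.5, -19.8, 55.3)]
256 [(-23.5, 27.4, 12.1), (-5.1, 2.1, 64.0), (-6.3, -19.5, 60.6)]
264 [(-30.7, 27.5, 13.2), (-5.2, 2.0, 81.0), (-12.8, -19.6, 60.8)]
272 [(-38.8, 27.7, 12.4), (-6.6, 2.0, 92.9), (-19.5, -19.8, 60.5)]
280 [(24.9, 14.7, 181.9), (24.5, 1.8, 180.8), (24.6, -11.1, 181.0)]
288 [(23.5, 14.3, 187.7), (21.0, 1.8, 182.0), (23.8, -10.6, 188.3)]
296 [(23.6, 13.7, 196.2), (18.1, 1.8, 184.4), (23.5, -10.1, 195.9)]
304 [(23.6, 13.2, 203.9), (18.9, 1.8, 194.1), (23.4, -9.7, 203.4)]
312 [(23.4, 12.7, 210.4), (18.1, 1.8, 200.2), (23.6, -9.2, 210.6)]
320 [(23.2, 12.3, 216.4), (18.7, 1.8, 208.1), (24.0, -8.7, 217.8)]
328 [(23.2, 11.9, 222.4), (18.1, 1.7, 213.5), (23.5, -8.4, 222.9)]
336 [(23.3, 11.5, 228.2), (17.2, 1.7, 217.8), (23.4, -8.1, 228.1)]
344 [(23.9, 11.1, 234.2), (12.8, 1.7, 216.2), (22.9, -7.8, 232.5)]
```

View pics/w12.png

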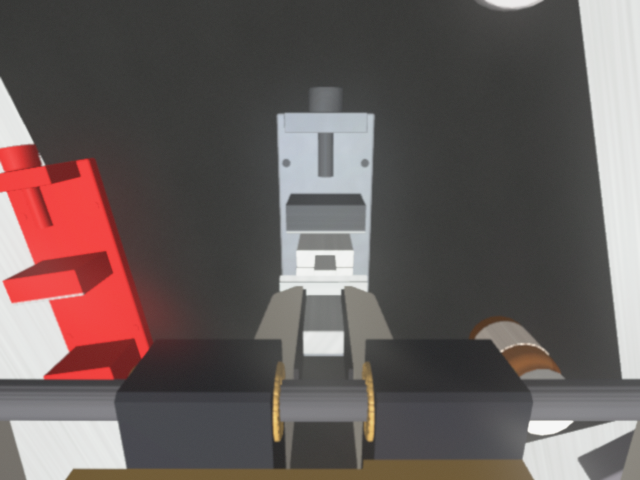

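```bash
python3 -m handwheel '.002 .006 -.03 0 0 0;.002 .006 -.05 0 0 0;.002 .006 -.05 0 0 0;.002 .006 -.05 0 0 0'
python3 - <<'E'
from h import *
st=robot.read_state(); p,d=robot.read_camera("wrist"); cv2.imwrite("pics/w13.png",p[:,:,::-1])
np.savez("pics/w13.npz",p=p,d=d,pos=st["tool_pos"],ori=st["orientation"])
st,c,w=load("pics/w13.npz"); print(vx(np.array(st["tool_pos"])))
blob(w[296:335,315:331],[(10,25),(-9,9),(160,230)],"tab face")
blob(w,[(-4,2),(-20,20),(20,56)],"spacer2 face")
E
```

```text
t: 23.7
tool_pos: [0.5699, -0.0966, 0.1704]
orientation: [-2.536, -1.853, 0.001]
force: [0.0, 0.4, -1.5]
opening: 0.0156
[ 15.42407968   0.91068893 170.3888123 ]
tab face 621 x [18.3 19.3 20.1] y [-1.8  1.6  4.8] z [171.7 188.7 201.9] ang 1.7
spacer2 face 721 x [-2.3 -1.7 -1.2] y [-19.6   0.   19.6] z [22.1 39.2 54.3] ang 0.2
```

```bash
python3 -m handwheel '0 0 -.05 0 0 0;0 0 -.1 0 0 0;0 0 -.15 0 0 0;0 0 -.18 0 0 0;0 0 -.2 0 0 0';python3 -m handwheel '0 0 0 0 0 0;0 0 0 0 0 0'
python3 - <<'E'
from h import *
st=robot.read_state(); p,d=robot.read_camera("wrist"); cv2.imwrite("pics/w14.png",p[:,:,::-1])
np.savez("pics/w14.npz",p=p,d=d,pos=st["tool_pos"],ori=st["orientation"])
st,c,w=load("pics/w14.npz"); print(vx(np.array(st["tool_pos"])))
blob(w[296:335,315:331],[(10,25),(-9,9),(100,230)],"tab face")
p,d=robot.read_camera("scene"); cv2.imwrite("pics/s14.png",cv2.resize(p[190:300,230:350,::-1],None,fx=5,fy=5,interpolation=cv2.INTER_CUBIC))
E
```

```text
t: 24.25
tool_pos: [0.5693, -0.0967, 0.1089]
orientation: [-2.535, -1.852, 0.003]
force: [-0.6, 0.6, -1.8]
opening: 0.0155
t: 24.45
tool_pos: [0.5705, -0.097, 0.1112]
orientation: [2.537, 1.853, 0.0]
force: [-0.4, -0.7, -1.0]
opening: 0.0156
[ 15.20230922   0.2248037  111.18929092]
tab face 617 x [17.9 19.1 20. ] y [-2.5  0.6  4.1] z [112.5 129.7 142.6] ang 6.4
```

View pics/w14.png

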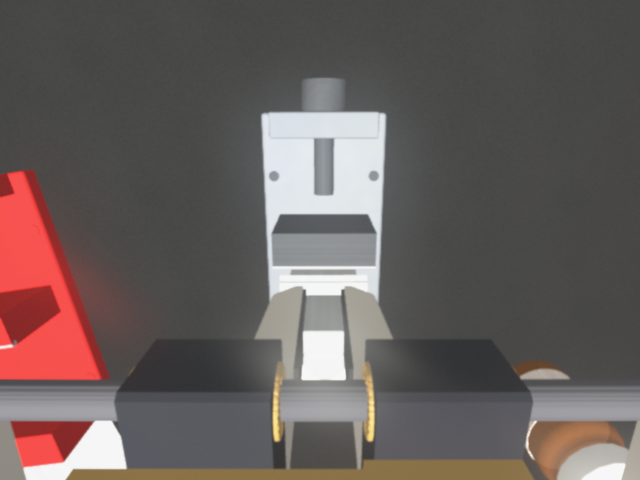

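View pics/s14.png

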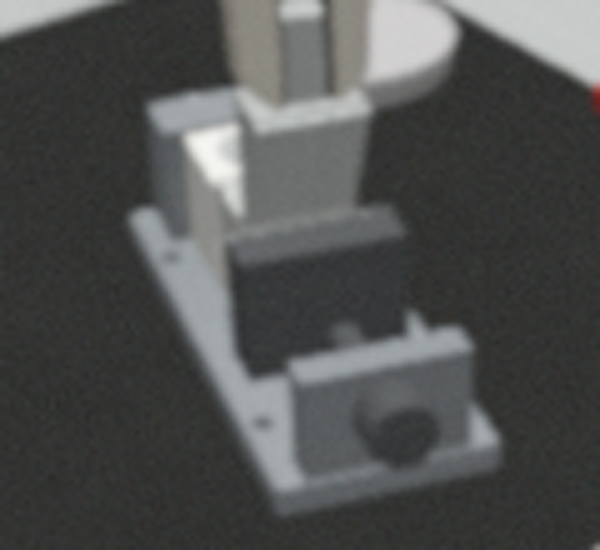

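```bash
python3 -m handwheel '-.0005 -.001 -.01 0 0 0;-.001 -.002 -.02 0 0 0;-.001 -.004 -.03 0 0 0;-.001 -.004 -.03 0 0 0'; python3 -m handwheel '0 0 -.007 0 0 0;0 0 -.014 0 0 0;0 0 -.014 0 0 0';python3 -c "
from h import *
st=robot.read_state();print(vx(st['tool_pos']),st['force'],st['force'][:2]@U)"
```

```text
t: 24.95
tool_pos: [0.5696, -0.0981, 0.1012]
orientation: [-2.536, -1.852, 0.001]
force: [0.7, -0.4, -0.5]
opening: 0.0155
t: 25.25
tool_pos: [0.5698, -0.0981, 0.0973]
orientation: [-2.537, -1.853, 0.0]
force: [0.1, 0.7, -1.4]
opening: 0.0155
[13.98329754  0.60483886 97.32103297] [ 0.1260735   0.6743698  -1.43570576] 0.6807766405159185
```

```bash
for i in 1; do python3 -m handwheel '0 0 -.005 0 0 0;0 0 -.007 0 0 0;0 0 -.007 0 0 0';python3 -m handwheel '0 0 -.005 0 0 0;0 0 -.007 0 0 0;0 0 -.007 0 0 0';python3 -c "
from h import *
st=robot.read_state();print(vx(st['tool_pos']),st['force'],st['force'][:2]@U)"; done
```

```text
t: 25.55
tool_pos: [0.5699, -0.0982, 0.0955]
orientation: [-2.537, -1.853, 0.0]
force: [-1.1, -0.1, -1.1]
opening: 0.0152
t: 25.85
tool_pos: [0.5701, -0.0983, 0.0939]
orientation: [2.537, 1.853, 0.0]
force: [-0.5, -0.5, 1.1]
opening: 0.0159
[13.8700897   0.17670321 93.89478424] [-0.54578999 -0.53077361  1.13548997] -0.6715857753199612
```

```bash
python3 -m handwheel '0 0 -.005 0 0 0;0 0 -.007 0 0 0;0 0 -.007 0 0 0';python3 -m handwheel '0 0 -.005 0 0 0;0 0 -.007 0 0 0;0 0 -.007 0 0 0';python3 - <<'E'
from h import *
st=robot.read_state();print(vx(st['tool_pos']),st['force'],st['force'][:2]@U)
p,d=robot.read_camera("wrist"); cv2.imwrite("pics/w15.png",p[:,:,::-1])
np.savez("pics/w15.npz",p=p,d=d,pos=st["tool_pos"],ori=st["orientation"])
st,c,w=load("pics/w15.npz")
blob(w[296:335,315:331],[(10,25),(-9,9),(85,200)],"tab face")
for r in range(240,350,8):
    print(r,[tuple(np.round(w[r,k],1).tolist()) for k in (295,323,351)])
E
```

```text
t: 26.15
tool_pos: [0.5705, -0.0987, 0.0929]
orientation: [2.536, 1.852, 0.001]
force: [-3.8, -0.8, 9.1]
opening: 0.0159
t: 26.45
tool_pos: [0.5708, -0.0989, 0.0926]
orientation: [2.535, 1.851, 0.001]
force: [-8.9, 0.2, 21.4]
opening: 0.0155
[13.54254057 -0.64788594 92.56687904] [-8.8648845   0.23131372 21.36323046] -2.474854300951996
tab face 624 x [16.3 17.4 18.2] y [-3.3 -0.   3.3] z [ 93.9 110.7 124.1] ang 0.6
240 [(33.9, 14.3, 59.7), (33.7, -0.3, 59.2), (33.8, -14.9, 59.4)]
248 [(29.7, 14.3, 60.4), (29.4, -0.3, 59.5), (29.4, -15.0, 59.5)]
256 [(25.2, 14.4, 60.1), (25.1, -0.3, 60.0), (24.8, -15.1, 59.1)]
264 [(20.7, 14.5, 60.1), (20.7, -0.3, 60.1), (20.3, -15.2, 59.1)]
272 [(15.9, 14.7, 59.4), (16.3, -0.3, 60.5), (16.2, -15.2, 60.2)]
280 [(23.7, 12.6, 88.9), (24.0, -0.3, 89.6), (23.4, -13.2, 88.3)]
288 [(22.2, 12.2, 94.4), (19.9, -0.3, 89.4), (22.4, -12.7, 94.9)]
296 [(22.4, 11.7, 103.2), (17.2, -0.3, 92.1), (22.5, -12.1, 103.5)]
304 [(22.0, 11.2, 110.0), (17.5, -0.2, 100.8), (22.4, -11.6, 110.9)]
312 [(22.4, 10.7, 117.7), (17.6, -0.2, 108.4), (22.3, -11.2, 117.6)]
320 [(22.4, 10.3, 124.1), (17.6, -0.2, 115.2), (22.5, -10.7, 124.4)]
328 [(22.2, 9.9, 129.6), (17.9, -0.2, 122.1), (22.7, -10.3, 130.6)]
336 [(21.9, 9.6, 134.6), (15.8, -0.2, 124.4), (22.5, -9.9, 135.7)]
344 [(22.3, 9.2, 140.4), (11.9, -0.2, 123.8), (22.6, -9.6, 141.0)]
```

View pics/w15.png

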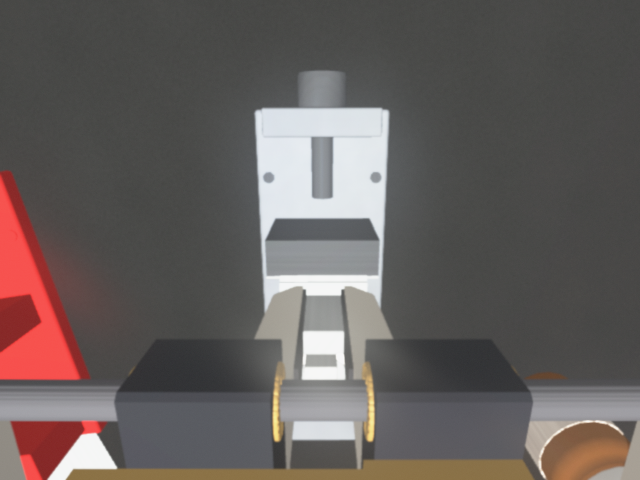

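```bash
python3 -m handwheel '0 0 -.003 0 0 0;0 0 -.006 0 0 0;0 0 -.009 0 0 0;0 0 -.009 0 0 0' - 60;python3 -m handwheel '0 0 -.003 0 0 0;0 0 -.006 0 0 0;0 0 -.009 0 0 0;0 0 -.009 0 0 0';python3 - <<'E'
from h import *
st=robot.read_state();print(vx(st['tool_pos']),st['force'],st['force'][:2]@U,st['force'][:2]@V,st['wrist_torque'])
E
```

```text
t: 26.9
tool_pos: [0.5712, -0.099, 0.0922]
orientation: [2.535, 1.851, 0.002]
force: [-16.9, 0.5, 37.4]
opening: 0.0153
t: 27.3
tool_pos: [0.5716, -0.0992, 0.0918]
orientation: [2.534, 1.851, 0.003]
force: [-23.1, 2.8, 53.3]
opening: 0.0157
[13.49187397 -1.51397634 91.75908506] [-23.08512675   2.7513942   53.29204638] -4.39749447782818 22.8288258452535 [ 0.79442657  5.23999449 -0.11032454]
```

```bash
python3 -m handwheel '-.004 .001 0 0 0 0;-.008 .002 0 0 0 0;-.008 .002 0 0 0 0';python3 - <<'E'
from h import *
st=robot.read_state();print(vx(st['tool_pos']),st['force'],st['force'][:2]@U,st['force'][:2]@V,st['wrist_torque'])
p,d=robot.read_camera("wrist"); cv2.imwrite("pics/w16.png",p[:,:,::-1])
np.savez("pics/w16.npz",p=p,d=d,pos=st["tool_pos"],ori=st["orientation"])
st,c,w=load("pics/w16.npz")
blob(w[296:335,315:331],[(10,25),(-9,9),(85,200)],"tab face")
blob(w[275:300,285:362],[(15,30),(-20,20),(85,93)],"body top")
p,d=robot.read_camera("scene"); cv2.imwrite("pics/s16.png",cv2.resize(p[190:300,230:350,::-1],None,fx=5,fy=5,interpolation=cv2.INTER_CUBIC))
p,d=robot.read_camera("top"); cv2.imwrite("pics/t16.png",cv2.resize(p[180:290,310:450,::-1],None,fx=5,fy=5,interpolation=cv2.INTER_CUBIC))
E
```

```text
t: 27.6
tool_pos: [0.5712, -0.0992, 0.0918]
orientation: [2.531, 1.848, 0.008]
force: [-14.3, -0.2, 43.0]
opening: 0.0156
[13.34300597 -1.08809109 91.7798232 ] [-14.29518911  -0.17380624  43.03465506] -4.511788615579721 13.56563318621345 [ 0.26135957  3.01703426 -0.02213846]
tab face 622 x [16.2 17.2 17.9] y [-3.7 -0.2  2.9] z [ 93.  109.9 123.4] ang 2.6
body top 1275 x [16.7 22.2 25.3] y [-18.   -0.7  16.6] z [86.9 89.  91.9] ang 0.0
```

View pics/s16.png

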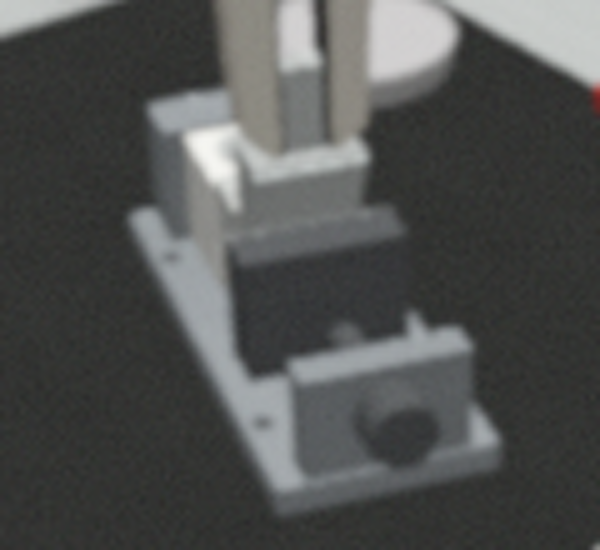

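View pics/w16.png

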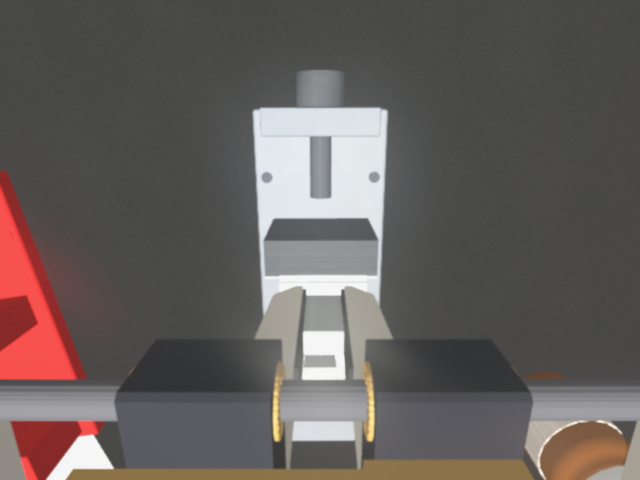

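```bash
python3 -m handwheel '-.001 0 -.003 0 0 0;-.003 0 -.006 0 0 0;-.003 0 -.006 0 0 0;-.003 0 -.006 0 0 0';python3 - <<'E'
from h import *
st=robot.read_state();print(vx(st['tool_pos']),st['force'],st['force'][:2]@U,st['force'][:2]@V,st['opening'])
p,d=robot.read_camera("wrist"); cv2.imwrite("pics/w17.png",p[:,:,::-1])
np.savez("pics/w17.npz",p=p,d=d,pos=st["tool_pos"],ori=st["orientation"])
st,c,w=load("pics/w17.npz")
ww=w[300:480,300:345]
blob(ww,[(-14,5),(-12,12),(85,99)],"tab2 top");blob(ww,[(-40,-14),(-12,12),(85,99)],"tab1 top")
blob(w[275:300,285:362],[(15,30),(-20,20),(85,93)],"body top")
pt,d=robot.read_camera("top");K,D,P=pose("top");w=vx(cloud(d,K,D,P))
blob(w,[(-14,2),(-25,25),(85,99)],"T tab2 top");blob(w,[(-34,-14),(-25,25),(85,99)],"T tab1 top");blob(w,[(-75,-28),(-25,25),(52,64)],"T specimen")
ps,d=robot.read_camera("scene");K,D,P=pose("scene");w=vx(cloud(d,K,D,P))
blob(w,[(-40,-2),(-30,30),(53,64)],"S spacer tops");blob(w,[(-40,0),(-30,-18),(14,55)],"S side")
cv2.imwrite("pics/t17.png",cv2.resize(pt[180:290,310:450,::-1],None,fx=5,fy=5,interpolation=cv2.INTER_CUBIC))
E
```

```text
t: 28.15
tool_pos: [0.5712, -0.0992, 0.0917]
orientation: [2.53, 1.848, 0.01]
force: [-15.9, 0.7, 54.1]
opening: 0.0158
[13.3434587  -1.13380495 91.71462573] [-15.89468676   0.7392557   54.09251135] -4.128249838599083 15.367014007515579 0.015844401905945972
tab2 top 32 x [-12.9 -12.3 -11.6] y [-6.7  0.5  7.7] z [92.1 92.8 93.7] ang 0.9
tab1 top 690 x [-26.6 -20.8 -19.1] y [-7.   0.8  8.5] z [86.  92.3 93.7] ang 0.6
body top 1279 x [16.7 22.2 25.3] y [-18.1  -0.8  16.5] z [86.8 89.  91.8] ang 0.5
T tab2 top none
T tab1 top none
T specimen 491 x [-74.7 -54.  -29.8] y [-22.3   1.4  21.9] z [54.  57.5 60.8] ang 89.4
S spacer tops 53 x [-39.  -25.7  -2.2] y [-22.5 -20.5 -11.7] z [54.6 60.9 62.7] ang 74.3
S side 83 x [-39.6 -29.2  -3.1] y [-29.8 -21.7 -20. ] z [14.2 35.4 52. ] ang 0.3
```

View pics/t17.png

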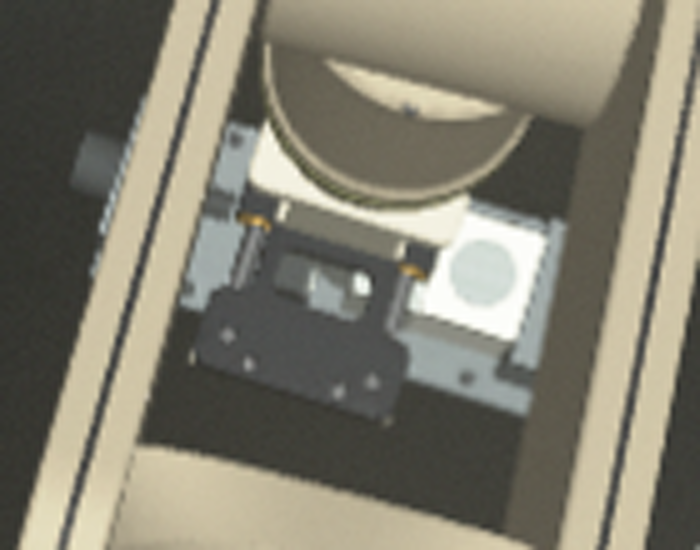

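```bash
python3 -c "
from h import *
st=robot.read_state();print(st['t'],st['tool_pos'],st['force'],st['opening'])
print(robot.close_job())"
```

```text
28.3 [ 0.57123907 -0.09922906  0.09171817] [-17.09474396   1.25297386  53.80710329] 0.015773796130555136
the job is handed in; nothing more can be done
None
```

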